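# Put the toy-making parts away

### The job

Someone has left a screwdriver standing in the parts jar: first pull it out and stand it in the mug, then feed every toy crate through the jar's neck into the jar. Also put the three wheels on the spindle fully home, the largest at the bottom and the smallest on top. Keep the jar and the mug standing, and leave the toy truck, the toy engine and the varnish can where they are.

Things in the scene. Friction and masses are not known exactly. Their poses are not given: they have to be found in the camera images.
- jar: Loose clear glass storage jar, 0.8 kg, round, standing on the bench: 135 mm tall, body 90 mm across up to 88 mm, then a shoulder narrowing to a straight neck from 108 to 135 mm; neck 46 mm outside, 38 mm clear inside; inner floor 6 mm up, with a cone 12 mm high pushed up in its middle. Origin: centre of its underside, z up.
- mug: Loose white ceramic mug, 0.4 kg, the tool mug: 110 mm tall, 66 mm across, 58 mm clear inside, inner floor about 5 mm up, a handle on its +y side. Empty at the start. Origin: centre of its underside, z up.
- screwdriver: Screwdriver, 210 mm, 90 g, at first loose in the jar, tip down, leaning about 0.3 rad any way on the neck. Steel shaft 8 mm across to 115 mm from the tip, then a black handle 22 mm across, 95 mm long, its end 55 to 75 mm above the neck. Origin: its tip; z runs from tip to handle end. Pulled along its own axis it clears the neck; otherwise it drags the jar.
- mat: Thin green cutting mat fixed to the bench, 230 x 180 mm, 3 mm thick, on which the crates stand. Origin: centre of its underside.
- spindle: Wheel spindle fixed to the bench: dark round wooden foot 72 mm across and 8 mm thick with an upright pale post 12 mm across in its centre, post top (rounded) 58 mm above the bench. Origin: centre of the underside of the foot, z up.
- crate0: Toy freight crate, a small pale wooden block with three darker battens, 20 x 20 mm and 26 mm tall, about 12 g, upright on the mat at any yaw; three to five crates are there (absent ones read None all along). It fits the jar's neck upright or lying. Origin: centre of its underside, z along its 26 mm length.
- crate1: Toy freight crate, a small pale wooden block with three darker battens, 20 x 20 mm and 26 mm tall, about 12 g, upright on the mat at any yaw; three to five crates are there (absent ones read None all along). It fits the jar's neck upright or lying. Origin: centre of its underside, z along its 26 mm length.
- crate2: Toy freight crate, a small pale wooden block with three darker battens, 20 x 20 mm and 26 mm tall, about 12 g, upright on the mat at any yaw; three to five crates are there (absent ones read None all along). It fits the jar's neck upright or lying. Origin: centre of its underside, z along its 26 mm length.
- crate3: Toy freight crate, a small pale wooden block with three darker battens, 20 x 20 mm and 26 mm tall, about 12 g, upright on the mat at any yaw; three to five crates are there (absent ones read None all along). It fits the jar's neck upright or lying. Origin: centre of its underside, z along its 26 mm length.
- crate4: Toy freight crate, a small pale wooden block with three darker battens, 20 x 20 mm and 26 mm tall, about 12 g, upright on the mat at any yaw; three to five crates are there (absent ones read None all along). It fits the jar's neck upright or lying. Origin: centre of its underside, z along its 26 mm length.
- wheel_large: The large toy wheel: plain wooden ring 60 mm across, 14 mm thick, with a 16 mm hole, lying flat on the bench; either face may be up. Origin: its very centre (in the hole, at half thickness), z along its axis.
- wheel_medium: The medium toy wheel: plain wooden ring 50 mm across, 14 mm thick, with a 16 mm hole, lying flat on the bench; either face may be up. Origin: its very centre (in the hole, at half thickness), z along its axis.
- wheel_small: The small toy wheel: plain wooden ring 40 mm across, 14 mm thick, with a 16 mm hole, lying flat on the bench; either face may be up. Origin: its very centre (in the hole, at half thickness), z along its axis.
- toy_truck: Bystander: wooden toy truck, 190 mm long, 70 mm wide, 84 mm tall. Origin: under its centre.
- toy_engine: Bystander: wooden toy railway engine, 150 mm long, 60 mm wide, 96 mm tall. Origin: under its centre.
- varnish_can: Bystander: varnish can, 72 mm across, 85 mm tall. Origin: centre of its underside.

How it is judged:
By the outcome, as a careful person would: the job done as asked, in the order asked, and still so for the second after the job is handed in, with the robot touching nothing.
Of crate0, crate1, crate2, crate3, crate4 only 3 to 5 are there at a start; the rules pass over those that are not, and their reading is None.
At some moment in a run one of crate0, crate1, crate2, crate3, crate4, wheel_large, wheel_medium, wheel_small may be knocked a few centimetres aside while the robot is not near it.
It also fails if it takes over 210 s, if anything falls off the work surface, if the arm or the gripper's body presses on something with over 40 N, if the wrist force passes 120 N, or if a joint passes its speed limit or range.

### The arm

A 6-joint arm with a two-finger parallel gripper is mounted at the origin on the work surface. World frame = base frame: x ahead of the robot, y to its left, z up, the work surface at z = 0. Lengths are in mm, angles in rad, forces in N, time in s.
With the tool pointing down it reaches from about 275 to 750 mm from the base axis. Payload 10.2 kg.
Tool frame: the origin (TCP) lies at the centre of the arm's flange, where the gripper is bolted on; the fingertips stand 173 mm ahead of it and the grasp point (between the pads) lies 155 mm ahead of it; z points along the fingers, y is the line along which they close (so a half turn about z gives the same grasp; the last joint's range is limited). The gripper opens to 85 mm and grips with 20 to 120 N. Pads are 22 mm wide; open, the fingers measure 114 mm over their backs; the gripper's body (76 mm by 85 mm) begins 54 mm behind the grasp point. The pads swing forward as they close: fully open they stand 13 mm farther back than shut.
Start: joints at [1.054, 0.313, 1.498, -0, 1.331, -0.223], TCP at [152.049, 502.507, 404.694] pointing down, gripper open.
Joint ranges: [-2.94, 2.94], [-0.97, 2.17], [0.19, 2.56], [-1.23, 4.37], [0.02, 3.11], [-2.88, 2.88]. Speed limits (rad/s): [2.39, 2.39, 3.01, 3.14, 3.14, 3.14].

### API

Orientations are given as a unit quaternion [w, x, y, z].
In Python, from rig import ctrl gives the robot as it stands.
- The arm moves only by the shell command python3 steer.py 'ROWS' [OPENING] [FORCE]. ROWS is a JSON list of rows, 1 to 8 of them, each of 6 numbers: dx, dy, dz in mm, then a rotation vector rx, ry, rz in rad; each row is the pose to reach, as a shift and turn from the pose commanded when the command began, along the tool's axes at that moment; what a row does not reach only later rows make up. A row lasts 1/10 s, in which the tool goes at most 50 mm and 0.15 rad, less where a joint would pass 70% of its speed; a pose out of reach is approached as far as the arm can. OPENING is the opening from 0.0 (shut) to 1.0 (fully open), set as the command begins (- or left out keeps the last). The fingers move at their own pace and stop on an object; FORCE is the grip in N (left out, the last holds). Time passes only in rows, so rows that do not move let the fingers close. It prints the time, the measured TCP pose, the force, the opening and the grip force at its end.
- ctrl.sense(): the state, without advancing time (a new reading comes with each control period).
- ctrl.capture(name): name is "scene" or "top" or "wrist"; returns the picture (384x512x3 uint8, red, green, blue); there is no depth.
- ctrl.calibration(name): a dict with "fx", "fy", "cx", "cy" (pixels), "position" and "attitude" of the camera in the world. Camera axes: x right, y down, z forward; pixel columns grow to the right and rows downward; lengths in mm; the calibration is good to about 2 mm. A picture is of the moment at which its call begins: read the wrist's pose just before it. calibration takes no time and is no camera call; for the wrist camera it gives the pose at the moment of the call.
- ctrl.finish_job(): hands the job in; it is judged then, once.
The state is a dict: "time_s": time; "joints": joint angles; "dq": joint speeds; "tau": joint torques, N m; "eef_pos": TCP position; "ee_rot": TCP orientation; "force": force on the tool from outside, world axes, zero at the start; "wrist_torque": the same for the moment, N m; "grip_width": opening from 0.0 (shut) to 1.0 (fully open); "grip_force": force on a finger pad.
Only numpy, scipy, OpenCV 4.12 (cv2) and the standard library are available. Lean on these libraries where they do the work, as an engineer would, in place of code of your own. Each camera call takes 0.05 s, during which the arm holds its last target. There are 200 camera calls.

## Working session

There is one attempt and no reset: what is moved stays moved. The work goes in short steps, Python scripts to look and compute and a shell command to move; the robot and the scene stay as the last step left them, time stands still between calls to the robot, and variables do not carry over. Pictures are saved under pics/ and viewed, at most 14 in all, crops included, and the job is handed in when it is done.

```bash
ls; mkdir -p pics; python3 - <<'E'
from rig import ctrl
import cv2
for n in("scene","top"):
    c=ctrl.calibration(n);print(n,c)
    cv2.imwrite(f"pics/{n}0.png",ctrl.capture(n)[:,:,::-1])
s=ctrl.sense();print(s)
E
```

```text
pics
rig.py
steer.py
scene {'fx': 443.32852762696456, 'fy': 443.32852762696456, 'cx': 259.8852139829592, 'cy': 191.53676011662424, 'position': array([1239.2899537 , -647.86469457,  872.38364639]), 'attitude': array([-0.3589039 ,  0.84863626,  0.35590479, -0.15600088])}
top {'fx': 458.35404078190385, 'fy': 458.35404078190385, 'cx': 251.27574820138048, 'cy': 190.50620086371546, 'position': array([ 394.04277084,  -53.74006711, 1415.61503571]), 'attitude': array([ 0.05512827, -0.69514713,  0.71513427, -0.04810736])}
{'time_s': 0.1, 'joints': array([ 1.05361135e+00,  3.13388590e-01,  1.49831073e+00,  2.09542249e-05,
        1.33098643e+00, -2.23404099e-01]), 'dq': array([-0.00086363, -0.00066575, -0.00362354, -0.00023252, -0.00222645,
        0.00108317]), 'tau': array([ 3.59566271e-03, -4.12894893e+01, -2.60140014e+01, -1.52336997e-04,
        3.01929162e-03, -3.85931969e-05]), 'eef_pos': array([152.02665502, 502.48326629, 404.21395466]), 'ee_rot': array([-2.07276341e-04,  1.46365216e-01,  9.89230471e-01, -5.05820486e-04]), 'force': array([-0.00347886, -0.25667095, -0.369203  ]), 'wrist_torque': array([-0.04177041,  0.01675711, -0.02973687]), 'grip_force': 0.0, 'grip_width': 0.9975304667232299}
```
View pics/scene0.png

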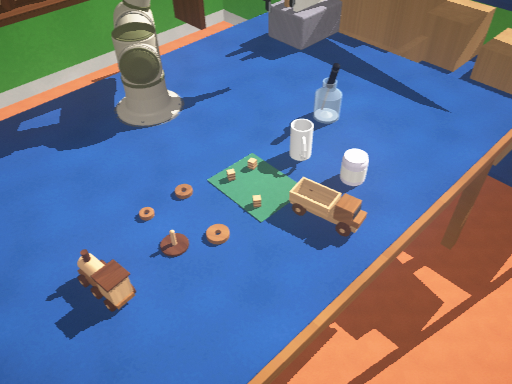

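View pics/top0.png

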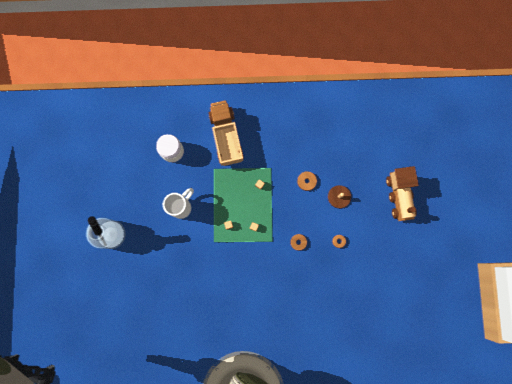

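The scene view shows the jar with the screwdriver at (328,103), the handle end at (335,68), the mug at (301,140), three crates on the mat at (231,175), (252,163) and (257,201), the spindle at (173,243), and wheels at (218,234), (184,192) and (147,214). In the top view the jar is at (105,234), the handle at (93,225), the mug at (177,206), the crates at (260,185), (229,226) and (254,227), the wheels at (307,181), (299,242) and (340,241), and the spindle at (340,197).

```bash
cat > h.py <<'E'
import numpy as np,cv2
from scipy.spatial.transform import Rotation as R
from rig import ctrl
def rot(q): return R.from_quat([q[1],q[2],q[3],q[0]])
def ray(c,u,v):
    d=rot(c["attitude"]).apply([(u-c["cx"])/c["fx"],(v-c["cy"])/c["fy"],1]); return np.array(c["position"]),d/np.linalg.norm(d)
def onz(c,u,v,z):
    p,d=ray(c,u,v); return p+d*(z-p[2])/d[2]
def tri(c1,a,c2,b):
    p,d=ray(c1,*a);q,e=ray(c2,*b)
    t=np.linalg.lstsq(np.c_[d,-e],q-p,rcond=None)[0]; x,y=p+d*t[0],q+e*t[1]
    return (x+y)/2,np.linalg.norm(x-y)
def proj(c,P):
    x=rot(c["attitude"]).inv().apply(np.array(P,float)-c["position"]); return np.array([c["fx"]*x[0]/x[2]+c["cx"],c["fy"]*x[1]/x[2]+c["cy"]])
def blobs(m,lo=15,hi=5000):
    n,l,st,ce=cv2.connectedComponentsWithStats(m.astype(np.uint8))
    return [(ce[i],st[i]) for i in range(1,n) if lo<=st[i][4]<=hi],l
def state():
    s=ctrl.sense(); return np.array(s["eef_pos"]),rot(s["ee_rot"]),s
def move(P,axis=None,yaw_y=None,Rt=None):
    """print shift & rotvec in tool axes so that the grasp point (155 ahead) goes to P, tool z=axis, closing line near yaw_y"""
    p,Q,s=state()
    if Rt is None:
        z=np.array([0,0,-1.]) if axis is None else np.array(axis)/np.linalg.norm(axis)
        y=Q.apply([0,1,0]) if yaw_y is None else np.array(yaw_y,float)
        y=y-z*(y@z); y/=np.linalg.norm(y)
        if yaw_y is not None and y@Q.apply([0,1,0])<0: y=-y
        Rt=R.from_matrix(np.c_[np.cross(y,z),y,z])
    t=np.array(P,float)-155*Rt.apply([0,0,1])
    print("rows:",np.round(Q.inv().apply(t-p),1),np.round((Q.inv()*Rt).as_rotvec(),3),"tcp",t.round(1))
E
python3 - <<'E'
from h import *
t,s=[cv2.imread(f"pics/{n}0.png")[:,:,::-1].astype(int) for n in("top","scene")]
ct,cs=ctrl.calibration("top"),ctrl.calibration("scene")
w=ctrl.calibration("wrist");p,Q,_=state()
print("wristcam in tool",Q.inv().apply(w["position"]-p),(Q.inv()*rot(w["attitude"])).as_matrix().round(3),w["fx"])
for n,im,c in(("top",t,ct),("scene",s,cs)):
    m=(im[:,:,0]>im[:,:,2]+15)&(im[:,:,0]>90)
    for ce,st in blobs(m,8,700)[0]:
        P=onz(c,*ce,14)
        if abs(P[1])<600 and 200<P[0]<800: print(n,"brown/pale",ce.round(1),st,P.round(0))
    d=(im.max(2)<50)
    for ce,st in blobs(d,15,600)[0]:
        P=onz(c,*ce,150)
        if abs(P[1])<600 and 150<P[0]<800: print(n,"dark",ce.round(1),st)
    g=(im.min(2)>90)
    for ce,st in blobs(g,60,2500)[0]:
        P=onz(c,*ce,100)
        if abs(P[1])<600 and 150<P[0]<800:print(n,"white",ce.round(1),st,P.round(0))
a=cv2.resize(t[190:270,70:210].astype(np.uint8),None,fx=5,fy=5,interpolation=2)
cv2.imwrite("pics/a.png",a[:,:,::-1])
b=cv2.resize(s[55:165,270:350].astype(np.uint8),None,fx=5,fy=5,interpolation=2)
cv2.imwrite("pics/b.png",b[:,:,::-1])
E
```

```text
wristcam in tool [66.50305238  1.0275988  30.16295734] [[-0.    -0.965 -0.262]
 [ 1.    -0.001  0.001]
 [-0.001 -0.262  0.965]] 275.1847268356516
top brown/pale [306.7 180.6] [297 172  20  19 276] [ 627. -215.   14.]
top brown/pale [259.3 183.9] [255 179  10  11  63] [620. -68.  14.]
top brown/pale [338.4 196.2] [328 186  23  22 366] [ 575. -310.   14.]
top brown/pale [227.9 224.4] [223 220  10  10  64] [498.  32.  14.]
top brown/pale [253.7 226.2] [249 222  10   9  62] [490. -47.  14.]
top brown/pale [298.4 241.8] [291 234  16  16 191] [ 439. -181.   14.]
top brown/pale [338.8 240.9] [332 235  14  13 127] [ 438. -304.   14.]
top dark [ 94.4 225.6] [ 88 217  14  18 129]
top white [229.  143.4] [211 122  32  42 556] [730.  19. 100.]
top white [169.1 147.7] [156 134  28  28 599] [723. 195. 100.]
top white [393.3 179.7] [389 170   9  20  88] [ 607. -456.  100.]
top white [259.  183.2] [254 179  10  11  61] [609. -66. 100.]
top white [177.6 203.5] [162 188  32  31 667] [556. 171. 100.]
top white [404.3 202.5] [397 189  18  29 330] [ 540. -483.  100.]
top white [105.9 234. ] [ 86 218  38 
[... 848 characters left out ...]
] [ 571. -530.   14.]
scene brown/pale [107.7 306.6] [106 305   4   4   9] [ 621. -525.   14.]
scene white [327.5 102.4] [ 313   77   30   46 1000] [520. 342. 100.]
scene white [301. 139.] [289 118  25  43 929] [588. 141. 100.]
scene white [354.  166.6] [339 148  30  38 928] [768. 151. 100.]
scene white [183.8 189.4] [174 183  20  15 176] [ 519. -225.  100.]
scene white [146.8 211.9] [139 207  16  13 131] [ 519. -336.  100.]
scene white [217.9 232. ] [206 223  24  20 328] [ 688. -255.  100.]
scene white [172.8 236.6] [169 229   9  16  94] [ 626. -337.  100.]
scene white [ 89.5 263.9] [ 77 249  28  28 363] [ 562. -511.  100.]
scene white [119.6 291.7] [ 98 276  38  30 455] [ 669. -502.  100.]
```

View pics/a.png

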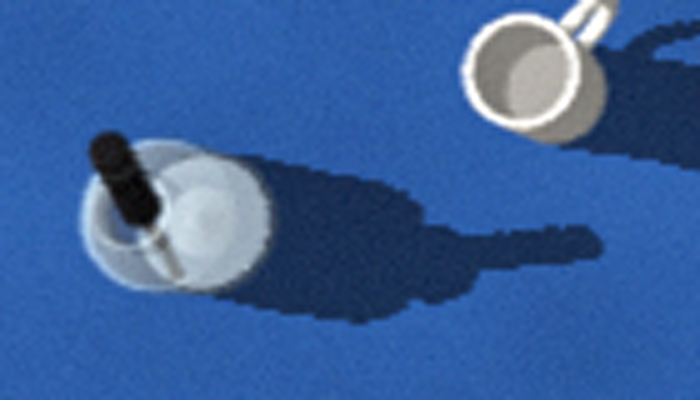

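View pics/b.png

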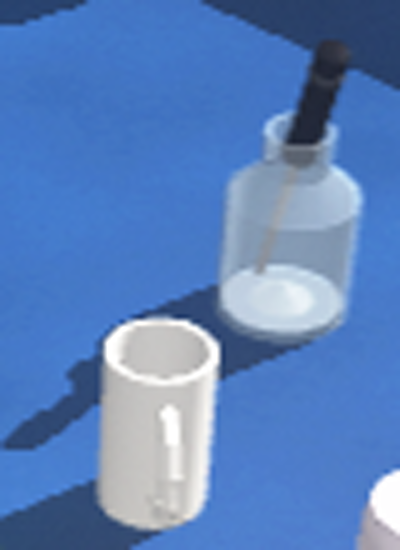

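The top crop shows the handle end at about (92,220), the handle's lower end at (99,233.5), the tip at (105.5,245), the neck centre at (96,231) and the mug rim centre at (174,204). The scene crop shows the handle end at (336,65), the lower end at (330,87), the tip at (322,109), the mug rim centre at (302,125) and the handle pointing towards +x/−y.

```bash
python3 - <<'E'
from h import *
ct,cs=ctrl.calibration("top"),ctrl.calibration("scene")
A=lambda x,y:(70+(x+.5)/5-.5,190+(y+.5)/5-.5)
B=lambda x,y:(270+(x+.5)/5-.5,55+(y+.5)/5-.5)
pts={}
for n,a,b in(("end",(107,148),(333,50)),("low",(146,218),(300,160)),("tip",(178,275),(260,272)),("neck",(132,207),(300,133)),("mugrim",(522,72),(161,350))):
    P,e=tri(ct,A(*a),cs,B(*b)); pts[n]=P; print(n,P.round(1),"gap",round(e,1))
for n,z,a in(("neck",135,(132,207)),("mugrim",110,(522,72)),("base",6,(215,222))): print(n,onz(ct,*A(*a),z).round(1))
for n,z,b in(("neck",135,(300,133)),("mugrim",110,(161,350)),("base",6,(285,292))): print(n,onz(cs,*B(*b),z).round(1))
d=pts["end"]-pts["tip"];print(np.linalg.norm(d),d/np.linalg.norm(d))
d=pts["end"]-pts["low"];print(np.linalg.norm(d),d/np.linalg.norm(d))
E
```

```text
end [507.4 381.7 210.8] gap 0.5
low [478.2 395.5 116. ] gap 7.3
tip [447.8 409.5  10.4] gap 2.5
neck [481.  393.3 138.6] gap 1.2
mugrim [554.  179.8 113.4] gap 2.2
neck [480.9 394.1 135. ]
mugrim [553.7 179.6 110. ]
base [478.9 387.7   6. ]
neck [477.6 399.  135. ]
mugrim [551.5 184.5 110. ]
base [472.3 409.3   6. ]
210.94385073936598 [ 0.2827103  -0.13151765  0.9501463 ]
100.17099620184283 [ 0.29184873 -0.13721603  0.9465707 ]
```

```bash
python3 - <<'E'
from h import *
a=np.array([.286,-.134,.949]);a/=np.linalg.norm(a)
e=np.array([507,381.7,209]);move(e-25*a,-a);move(e+60*a,-a)
print(state()[1].as_matrix().round(3))
E
```

```text
rows: [-415.4  -18.6   71.8] [-0.046  0.318  0.007] tcp [544.2 364.3 332.3]
rows: [-441.9  -22.6   -8.9] [-0.046  0.318  0.007] tcp [568.5 352.9 413. ]
[[-0.957  0.29  -0.001]
 [ 0.29   0.957 -0.001]
 [ 0.    -0.001 -1.   ]]
```

```bash
python3 steer.py '[[-40,-2,-30,0,0,0],[-90,-4,-40,0,0.05,0],[-140,-7,-40,-0.01,0.1,0],[-190,-10,-40,-0.02,0.2,0],[-240,-12,-40,-0.03,0.3,0.005],[-290,-15,-40,-0.046,0.318,0.007],[-340,-18,-30,-0.046,0.318,0.007],[-390,-20,-20,-0.046,0.318,0.007]]' 1.0 30; python3 steer.py '[[-49,-3,15,0,0,0],[-49,-3,15,0,0,0],[-49,-3,15,0,0,0],[-49,-3,15,0,0,0]]'
python3 - <<'E'
from h import *
a=np.array([.286,-.134,.949]);a/=np.linalg.norm(a)
e=np.array([507,381.7,209]);move(e+60*a,-a);move(e-25*a,-a)
c=ctrl.calibration("wrist");im=ctrl.capture("wrist");cv2.imwrite("pics/w1.png",im[:,:,::-1])
tip=e-210*a
for q in(e,e-95*a,tip,e-25*a):print(proj(c,q))
E
```

```text
time_s: 0.9
eef_pos: [518.2, 370.3, 424.9]
ee_rot: [-0.153, 0.148, 0.976, 0.046]
force: [-0.6, 0.1, 0.4]
grip_width: 1.001
grip_force: 0.0
time_s: 1.3
eef_pos: [554.9, 357.8, 396.7]
ee_rot: [-0.153, 0.147, 0.976, 0.046]
force: [-0.2, 0.6, 0.9]
grip_width: 0.998
grip_force: 0.0
rows: [ -8.6   0.1 -20. ] [ 0.001  0.001 -0.   ] tcp [568.5 352.9 413. ]
rows: [-8.5 -0.  65. ] [ 0.001  0.001 -0.   ] tcp [544.2 364.3 332.3]
[248.99273098 233.11105223]
[249.49645355 192.34708369]
[249.78209776 169.23120153]
[249.16946139 218.80906698]
```

View pics/w1.png

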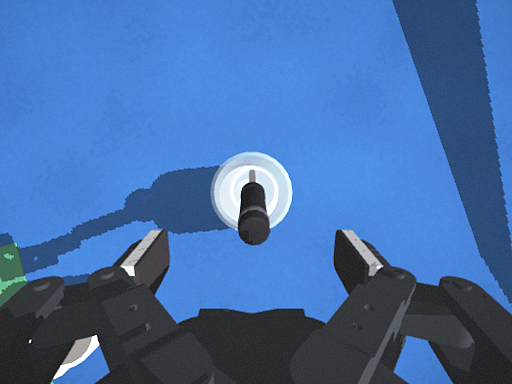

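The wrist view shows the handle end at (254,233) and the tip at (252,170). That is about 2.5 mm off my prediction along tool y, so I correct for it and grasp.

```bash
python3 steer.py '[[-8.5,2.5,20,0,0,0],[-8.5,2.5,45,0,0,0],[-8.5,2.5,65,0,0,0],[-8.5,2.5,65,0,0,0],[-8.5,2.5,65,0,0,0]]' && python3 steer.py '[[0,0,0,0,0,0],[0,0,0,0,0,0],[0,0,0,0,0,0],[0,0,0,0,0,0],[0,0,0,0,0,0],[0,0,0,0,0,0],[0,0,0,0,0,0],[0,0,0,0,0,0]]' 0.0 50
```

```text
time_s: 1.85
eef_pos: [545.2, 366.6, 333.2]
ee_rot: [-0.152, 0.147, 0.976, 0.046]
force: [-0.2, 0.8, 0.4]
grip_width: 1.0
grip_force: 0.0
time_s: 2.65
eef_pos: [545.7, 366.1, 331.6]
ee_rot: [-0.153, 0.148, 0.976, 0.046]
force: [0.5, 0.8, 1.6]
grip_width: 0.239
grip_force: 48.8
```

```bash
python3 steer.py '[[0,0,-5,0,0,0],[0,0,-15,0,0,0],[0,0,-30,0,0,0],[0,0,-45,0,0,0],[0,0,-60,0,0,0],[0,0,-75,0,0,0],[0,0,-75,0,0,0]]'; python3 - <<'E'
from h import *
c=ctrl.calibration("wrist")
for n in("scene","top"):cv2.imwrite(f"pics/{n}1.png",ctrl.capture(n)[:,:,::-1])
a=cv2.imread("pics/scene1.png")[20:150,260:370];b=cv2.imread("pics/top1.png")[180:310,60:170]
cv2.imwrite("pics/c.png",cv2.resize(np.hstack([a,b]),None,fx=3.5,fy=3.5,interpolation=2))
E
```

```text
time_s: 3.35
eef_pos: [567.5, 355.5, 405.0]
ee_rot: [-0.151, 0.148, 0.976, 0.047]
force: [0.1, -0.5, -1.0]
grip_width: 0.245
grip_force: 48.9
```

View pics/c.png

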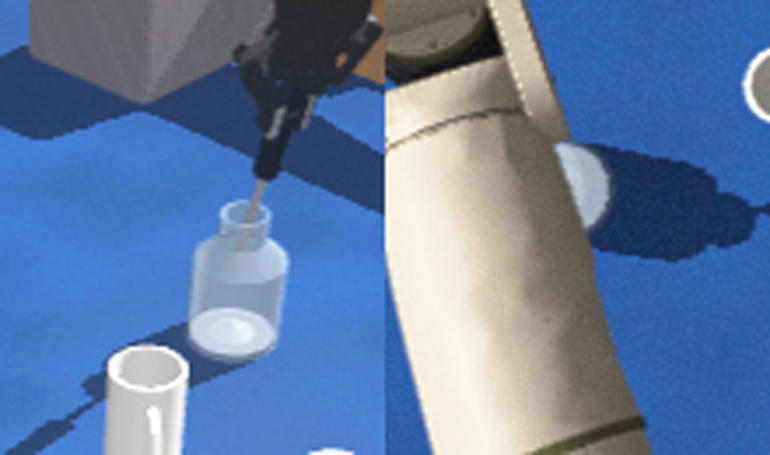

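The screwdriver is held straight and half out through the neck, with the jar upright. I keep pulling along its axis.

```bash
python3 steer.py '[[0,0,-20,0,0,0],[0,0,-40,0,0,0],[0,0,-60,0,0,0],[0,0,-80,0,0,0],[0,0,-95,0,0,0],[0,0,-95,0,0,0]]'; python3 - <<'E'
from h import *
a=state()[1].apply([0,0,-1]);print("axis",a)
m=np.array([554,180.5,57.]);k=(110-57)/a[2]
# grasp point is 185 above tip along axis
floor=m-a*(57-9)/a[2]
for h in(120,0): move(floor+a*(185+h),-a)
print(state()[0]-155*a-185*a)
E
```

```text
time_s: 4.05
eef_pos: [594.4, 342.9, 493.5]
ee_rot: [-0.152, 0.148, 0.976, 0.046]
force: [0.3, -0.1, -1.1]
grip_width: 0.244
grip_force: 49.1
axis [ 0.2838266  -0.13546534  0.94925845]
rows: [-143.8 -186.6   -5.6] [-0. -0. -0.] tcp [670.2 125.  445.7]
rows: [-143.8 -186.6  114.4] [-0. -0. -0.] tcp [636.1 141.3 331.7]
[497.87225135 389.00349477 170.78598546]
```

```bash
python3 steer.py '[[-25,-35,-15,0,0,0],[-50,-70,-15,0,0,0],[-75,-105,-15,0,0,0],[-100,-140,-15,0,0,0],[-125,-170,-10,0,0,0],[-143.8,-186.6,-6,0,0,0],[-143.8,-186.6,-6,0,0,0],[-143.8,-186.6,-6,0,0,0]]'; python3 - <<'E'
from h import *
a=state()[1].apply([0,0,-1])
m=np.array([554,180.5,57.]);floor=m-a*(57-9)/a[2]
move(floor+a*185,-a)
tip=state()[0]-a*340
for n in("scene","top"):
    cv2.imwrite(f"pics/{n}2.png",ctrl.capture(n)[:,:,::-1]);print(proj(ctrl.calibration(n),tip),tip)
s=cv2.imread("pics/scene2.png")[60:180,250:370];b=cv2.imread("pics/top2.png")[150:270,100:220]
cv2.imwrite("pics/d.png",cv2.resize(np.hstack([s,b]),None,fx=3.3,fy=3.3,interpolation=2))
E
```

```text
time_s: 4.85
eef_pos: [670.1, 125.5, 444.1]
ee_rot: [-0.154, 0.148, 0.976, 0.046]
force: [-0.5, 0.1, 0.1]
grip_width: 0.242
grip_force: 49.1
rows: [ -1.2   0.2 118.5] [0. 0. 0.] tcp [637.2 141.4 331.4]
[304.39887905 126.11688524] [572.31563628 171.44066242 121.73754356]
[176.09855003 196.95672022] [572.31563628 171.44066242 121.73754356]
```

View pics/d.png

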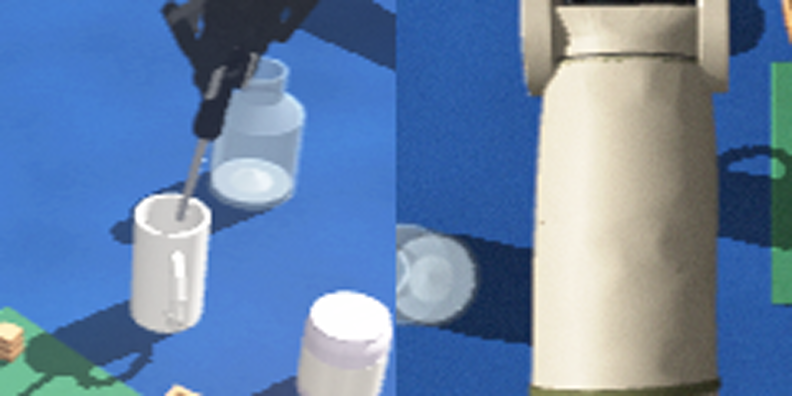

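The tip is at scene pixel (305,126), which matches the prediction, and it stands over the mug mouth. Now lower it along the axis.

```bash
python3 steer.py '[[-1,0,20,0,0,0],[-1,0,40,0,0,0],[-1,0,60,0,0,0],[-1,0,80,0,0,0],[-1,0,98,0,0,0],[-1,0,110,0,0,0],[-1,0,115,0,0,0],[-1,0,115,0,0,0]]'
```

```text
time_s: 5.75
eef_pos: [638.1, 140.9, 335.9]
ee_rot: [-0.153, 0.148, 0.976, 0.046]
force: [-0.1, -0.4, -0.6]
grip_width: 0.239
grip_force: 49.2
```

```bash
python3 steer.py '[[0,0,3,0,0,0],[0,0,3,0,0,0]]'; python3 steer.py '[[0,0,0,0,0,0],[0,0,0,0,0,0],[0,0,0,0,0,0],[0,0,0,0,0,0],[0,0,0,0,0,0]]' 0.45;  python3 steer.py '[[0,0,0,0,0,0],[0,0,-10,0,0,0],[0,0,-30,0,0,0],[0,0,-60,0,0,0],[0,0,-100,0,0,0],[0,0,-140,0,0,0],[0,0,-140,0,0,0]]' 0.8
```

```text
time_s: 5.95
eef_pos: [637.5, 140.8, 333.3]
ee_rot: [-0.153, 0.148, 0.976, 0.046]
force: [-0.7, 0.2, -0.9]
grip_width: 0.246
grip_force: 49.2
time_s: 6.45
eef_pos: [637.4, 140.8, 333.0]
ee_rot: [-0.153, 0.148, 0.976, 0.046]
force: [-0.4, 0.8, 0.1]
grip_width: 0.449
grip_force: 0.0
time_s: 7.15
eef_pos: [677.3, 121.1, 472.2]
ee_rot: [-0.148, 0.148, 0.977, 0.047]
force: [-0.1, -0.5, 1.0]
grip_width: 0.795
grip_force: 0.0
```

```bash
python3 - <<'E'
from h import *
cv2.imwrite("pics/scene3.png",ctrl.capture("scene")[:,:,::-1])
cv2.imwrite("pics/e.png",cv2.resize(cv2.imread("pics/scene3.png")[40:220,190:370],None,fx=3.3,fy=3.3,interpolation=2))
move([480,-20,280],None,[0,1,0])
E
```

```text
rows: [ 130.5 -196.    68.3] [ 0.093 -0.303 -0.299] tcp [480. -20. 435.]
```

View pics/e.png

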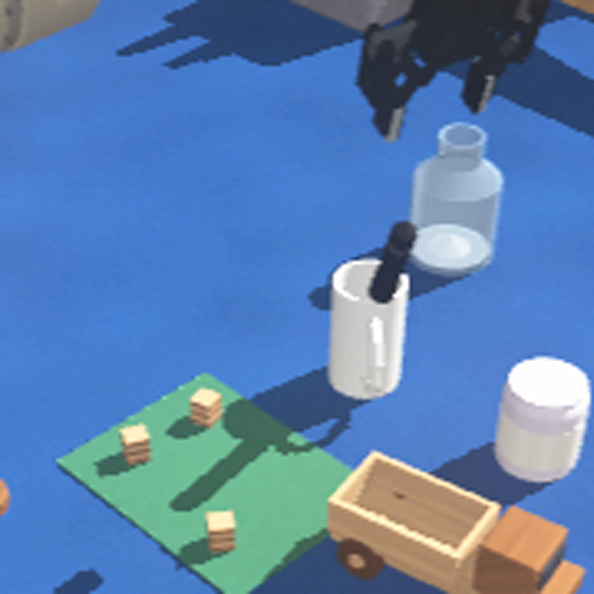

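The screwdriver stands in the mug, leaning on its rim, and the jar and mug are upright. Next the crates.

```bash
python3 steer.py '[[16,-24,0,0.01,-0.03,-0.03],[35,-50,10,0.025,-0.08,-0.08],[52,-78,20,0.035,-0.12,-0.12],[70,-105,30,0.05,-0.16,-0.16],[87,-130,40,0.065,-0.21,-0.21],[105,-157,50,0.08,-0.25,-0.25],[122,-183,60,0.09,-0.29,-0.29],[130.5,-196,68.3,0.093,-0.303,-0.299]]' 1.0; python3 steer.py '[[0,0,0,0,0,0],[0,0,0,0,0,0],[0,0,0,0,0,0]]'
cat >> h.py <<'E'
def look(name=None):
    c=ctrl.calibration("wrist");im=ctrl.capture("wrist")
    if name: cv2.imwrite(f"pics/{name}.png",im[:,:,::-1])
    return c,im.astype(int)
def found(c,im,z,lo=60,hi=9000):
    m=(im[:,:,0]>im[:,:,2]+20)&(im[:,:,0]>90)
    B,l=blobs(m,lo,hi); out=[]
    for i in np.unique(l)[1:]:
        mm=(l==i).astype(np.uint8); n=mm.sum()
        if not lo<=n<=hi: continue
        k=max(cv2.findContours(mm,0,1)[0],key=cv2.contourArea)
        out.append((k,n))
    return out
E
python3 - <<'E'
from h import *
c,im=look("w2")
move([480,-20,280],None,[0,1,0])
for k,n in found(c,im,29):
    r=cv2.minAreaRect(k); print(n,np.round(r[0],1),np.round(r[1],1),round(r[2],1),onz(c,*r[0],29).round(1))
E
```

```text
time_s: 8.0
eef_pos: [477.8, -20.3, 432.5]
ee_rot: [-0.003, -0.001, 1.0, -0.0]
force: [0.3, -0.4, 0.2]
grip_width: 1.001
grip_force: 0.0
time_s: 8.3
eef_pos: [480.4, -19.2, 433.1]
ee_rot: [-0.003, -0.001, 1.0, 0.0]
force: [0.0, -0.2, 0.6]
grip_width: 0.998
grip_force: 0.0
rows: [ 0.4 -0.8 -1.9] [ 0.001 -0.006  0.002] tcp [480. -20. 435.]
1019 [136.5 132.5] [35. 37.] 90.0 [ 436.8 -170.8   29. ]
753 [ 49. 133.] [28. 34.] 90.0 [ 437.6 -287.7   29. ]
283 [232.  169.5] [15.7 17.9] 26.6 [487.  -44.1  29. ]
295 [286.9 175. ] [18.4 16.2] 76.0 [494.7  32.1  29. ]
1670 [ 60.2 222.3] [50.2 41.9] 8.1 [ 565.2 -295.3   29. ]
456 [119.7 246.5] [15.9 36.8] 46.1 [ 603.8 -213.5   29. ]
312 [219.6 252.6] [16.6 20.2] 33.7 [613.7 -64.9  29. ]
837 [275.3 300.1] [20.3 48.5] 84.7 [696.5  20.6  29. ]
```

View pics/w2.png

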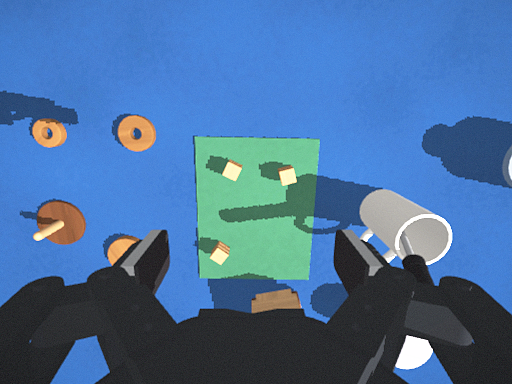

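The wrist view shows crates at (232,170), (288,176) and (220,253), the spindle foot at (62,222), the small wheel at (49,133), the medium at (136,132), the large partly hidden at (122,247), and the mug with the screwdriver at (415,235).

```bash
cat >> h.py <<'E'
def crates(c,im,z=29):
    m=((im[:,:,0]>200)&(im[:,:,2]>110)&(im[:,:,0]>im[:,:,2]+15)).astype(np.uint8)
    out=[]
    for k in cv2.findContours(m,0,1)[0]:
        if cv2.contourArea(k)<60: continue
        W=np.array([onz(c,*p[0],z)[:2] for p in k],np.float32)
        r=cv2.minAreaRect(W)
        if 12<min(r[1]) and max(r[1])<30: out.append((np.array(r[0]),np.round(r[1],1),r[2]))
    return out
E
python3 - <<'E'
from h import *
c,im=look()
print(im[170,232],im[176,288],im[252,220],im[182,288])
for ce,sz,an in crates(c,im):
    print(ce.round(1),sz,round(an,1))
    y=[-np.sin(np.radians(an)),np.cos(np.radians(an))]
    if abs(y[1])<.7071: y=[y[1],-y[0]]
    move([*ce,35],None,[*y,0])
E
```

```text
[255 247 197] [255 248 196] [255 247 196] [255 250 199]
[496.9  33. ] [21.2 21.7] 14.4
rows: [-18.1  52.1 242.9] [ 0.001 -0.006 -0.25 ] tcp [496.9  33.  190. ]
[488.9 -44.8] [21.  21.5] 63.4
rows: [-10.1 -25.7 242.9] [-0.001 -0.006  0.465] tcp [488.9 -44.8 190. ]
```

```bash
python3 steer.py '[[-10,26,40,0,-0.003,-0.12],[-18,52,85,0,-0.006,-0.25],[-18,52,130,0.001,-0.006,-0.25],[-18,52,143,0.001,-0.006,-0.25],[-18,52,143,0.001,-0.006,-0.25],[-18,52,143,0.001,-0.006,-0.25]]'
python3 - <<'E'
from h import *
c,im=look("w3")
for ce,sz,an in crates(c,im):
    print(ce.round(1),sz,round(an,1))
    y=[-np.sin(np.radians(an)),np.cos(np.radians(an))]
    if abs(y[1])<.7071: y=[y[1],-y[0]]
    move([*ce,35],None,[*y,0])
E
```

```text
time_s: 9.0
eef_pos: [497.5, 32.6, 290.8]
ee_rot: [0.001, -0.125, 0.992, -0.0]
force: [0.4, 0.2, 0.4]
grip_width: 0.998
grip_force: 0.0
[496.7  32.9] [20.  20.3] 14.4
rows: [  0.8   0.7 101.3] [-0.001  0.002  0.   ] tcp [496.7  32.9 190. ]
[487.3 -42.9] [22.8 25.9] 64.2
rows: [ 28.8 -70.5 101.3] [0.    0.002 0.701] tcp [487.3 -42.9 190. ]
```

```bash
python3 steer.py '[[0.8,0.7,30,0,0,0],[0.8,0.7,60,0,0,0],[0.8,0.7,85,0,0,0],[0.8,0.7,100,0,0,0],[0.8,0.7,101,0,0,0],[0.8,0.7,101,0,0,0]]' 0.6 30;python3 steer.py '[[0,0,0,0,0,0],[0,0,0,0,0,0],[0,0,0,0,0,0],[0,0,0,0,0,0],[0,0,0,0,0,0],[0,0,0,0,0,0]]' 0.0; python3 steer.py '[[0,0,-20,0,0,0],[0,0,-60,0,0,0],[0,0,-110,0,0,0],[0,0,-160,0,0,0],[0,0,-210,0,0,0],[0,0,-220,0,0,0],[0,0,-220,0,0,0]]'
python3 - <<'E'
from h import *
move([440,394,300],None,[0,1,0])
E
```

```text
time_s: 9.65
eef_pos: [496.6, 32.8, 190.3]
ee_rot: [0.001, -0.125, 0.992, -0.0]
force: [0.6, 0.5, 1.3]
grip_width: 0.602
grip_force: 0.0
time_s: 10.25
eef_pos: [496.3, 32.9, 190.2]
ee_rot: [0.001, -0.125, 0.992, -0.0]
force: [-1.9, -0.3, 6.5]
grip_width: 0.226
grip_force: 29.8
time_s: 10.95
eef_pos: [495.8, 33.0, 410.8]
ee_rot: [0.002, -0.125, 0.992, -0.0]
force: [0.0, -0.6, -0.8]
grip_width: 0.225
grip_force: 29.5
rows: [-35.8 363.5 -44.6] [-0.001  0.004  0.251] tcp [440. 394. 455.]
```

```bash
python3 steer.py '[[-5,45,-20,0,0,0],[-10,95,-40,0,0,0],[-15,145,-44,0,0,0],[-20,195,-44,0,0,0],[-25,245,-44,0,0,0],[-30,295,-44,0,0,0],[-35,345,-44,0,0,0],[-36,363,-44,0,0,0]]'; python3 steer.py '[[0,0,0,0,0,0],[0,0,0,0,0,0],[0,0,0,0,0,0]]'; python3 - <<'E'
from h import *
c,im=look("w4");print(state()[0],proj(c,[480,394,135]),proj(c,[478,394,6]))
print(proj(c,state()[0]-[0,0,155+32]))
E
```

```text
time_s: 11.75
eef_pos: [439.6, 396.9, 450.3]
ee_rot: [-0.002, -0.127, 0.992, -0.0]
force: [-0.8, -0.4, -0.1]
grip_width: 0.227
grip_force: 29.6
time_s: 12.05
eef_pos: [441.1, 392.6, 452.2]
ee_rot: [-0.001, -0.125, 0.992, -0.0]
force: [0.1, -0.0, 0.3]
grip_width: 0.222
grip_force: 29.6
[441.16716609 392.52704802 452.60169481] [242.7720378  210.85378622] [245.54050337 181.37389164]
[249.27356025 225.1696099 ]
```

View pics/w4.png

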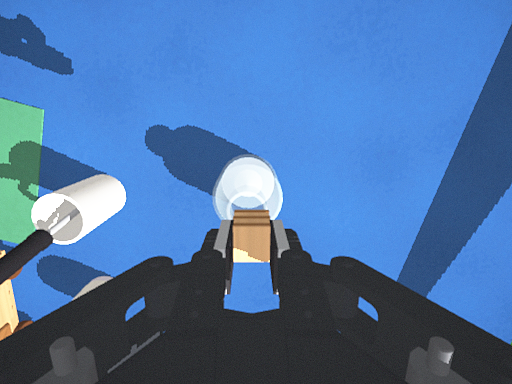

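The crate is held square at (251,240). The jar neck at about (249,208) is partly hidden, so I back off to measure it.

```bash
python3 steer.py '[[40,0,30,0,0,0],[80,0,60,0,0,0],[80,0,60,0,0,0],[80,0,60,0,0,0],[80,0,60,0,0,0]]'; python3 - <<'E'
from h import *
c,im=look("w5");u=proj(c,[480,394,135]);print(state()[0],u,proj(c,[478,394,6]))
x,y=[int(v) for v in u];x0,y0=x-50,y-50
print(x0,y0)
cv2.imwrite("pics/f.png",cv2.resize(im[max(y0,0):y0+100,x0:x0+100,::-1].astype(np.uint8),None,fx=5,fy=5,interpolation=2))
E
```

```text
time_s: 12.6
eef_pos: [364.4, 373.5, 394.7]
ee_rot: [0.002, -0.125, 0.992, 0.001]
force: [0.1, 0.0, 1.1]
grip_width: 0.223
grip_force: 29.6
[364.48120016 373.63915218 394.58041645] [240.76959003 305.46295792] [244.24563118 243.16281728]
190 255
```

View pics/f.png

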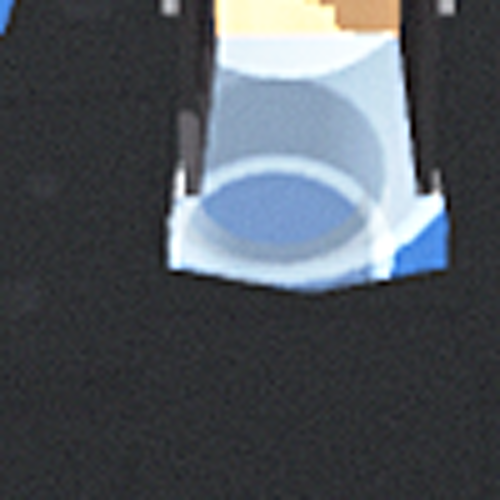

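The view from here is occluded: the neck ring is at about (247,297) between the fingers. The camera sits on the base side, so I move outward instead.

```bash
python3 steer.py '[[-45,0,-30,0,0,0],[-90,0,-60,0,0,0],[-130,0,-60,0,0,0],[-140,0,-60,0,0,0],[-140,0,-60,0,0,0],[-140,0,-60,0,0,0],[-140,0,-60,0,0,0]]'; python3 - <<'E'
from h import *
c,im=look("w6");u=proj(c,[480,394,135]);print(state()[0],u,proj(c,[478,394,6]))
x,y=[int(v) for v in u];x0,y0=x-50,y-70
print(x0,y0)
cv2.imwrite("pics/g.png",cv2.resize(im[max(y0,0):y0+100,x0:x0+100,::-1].astype(np.uint8),None,fx=5,fy=5,interpolation=2))
E
```

```text
time_s: 13.35
eef_pos: [498.1, 408.4, 453.9]
ee_rot: [0.0, -0.125, 0.992, 0.0]
force: [-0.3, 0.7, 0.1]
grip_width: 0.226
grip_force: 29.6
[498.06202919 408.34753484 453.93709345] [241.0302268  156.75950728] [244.33298634 142.26272372]
191 86
```

View pics/g.png

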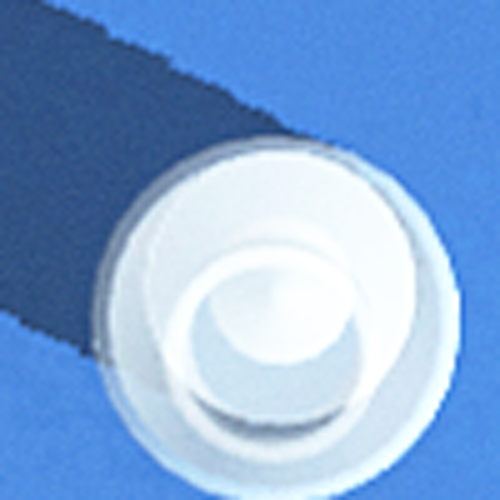

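The neck's rim ring is centred at (245.2,156.0), 44 px across, which matches 46 mm at that range.

```bash
python3 - <<'E'
from h import *
c=ctrl.calibration("wrist");n=onz(c,245.2,156,135);print(n)
n[2]=135+14+5+6;print("hover above");move([*n[:2],135+50]);move([*n[:2],135-12+32])
E
```

```text
[478.07480981 398.09133637 135.        ]
hover above
rows: [ 22.   -5.  113.9] [ 0.     0.001 -0.   ] tcp [478.1 398.1 340. ]
rows: [ 22.1  -5.  143.9] [ 0.     0.001 -0.   ] tcp [478.1 398.1 310. ]
```

```bash
python3 steer.py '[[22,-5,40,0,0,0],[22,-5,85,0,0,0],[22,-5,105,0,0,0],[22,-5,105,0,0,0],[22,-5,105,0,0,0]]'; python3 - <<'E'
from h import *
a=ctrl.capture("scene")[50:140,280:370];c,im=look();b=im[150:270,190:310].astype(np.uint8)
cv2.imwrite("pics/i.png",np.hstack([cv2.resize(x,(390,390),interpolation=2) for x in(a,b)])[:,:,::-1])
move([478.1,398.1,158])
E
```

```text
time_s: 13.9
eef_pos: [478.6, 398.2, 349.8]
ee_rot: [0.001, -0.125, 0.992, 0.0]
force: [1.0, 0.2, 1.1]
grip_width: 0.223
grip_force: 29.6
rows: [ 0.8 -0.  37.3] [ 0.001  0.004 -0.   ] tcp [478.1 398.1 313. ]
```

View pics/i.png

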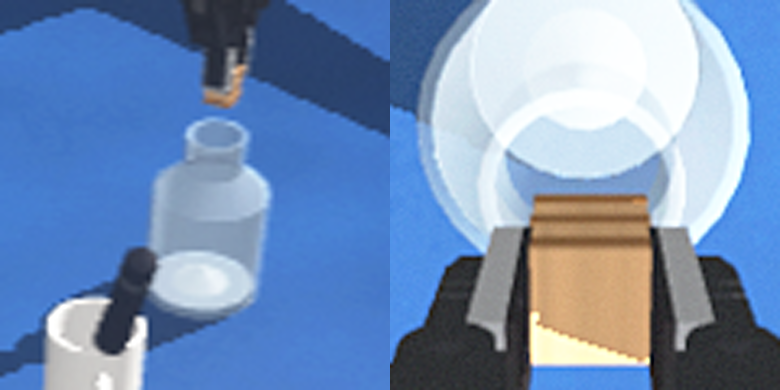

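The crate hangs just above the neck, about 2 mm right of the ring's centre. Lowering with a small shift, then releasing.

```bash
python3 steer.py '[[0.8,-1.2,12,0,0,0],[0.8,-1.2,24,0,0,0],[0.8,-1.2,33,0,0,0],[0.8,-1.2,37,0,0,0],[0.8,-1.2,37,0,0,0],[0.8,-1.2,37,0,0,0]]'; python3 steer.py '[[0,0,0,0,0,0],[0,0,0,0,0,0],[0,0,0,0,0,0],[0,0,0,0,0,0],[0,0,0,0,0,0]]' 0.6;python3 steer.py '[[0,0,-15,0,0,0],[0,0,-50,0,0,0],[0,0,-100,0,0,0],[0,0,-100,0,0,0],[0,0,-100,0,0,0]]'
python3 - <<'E'
from h import *
cv2.imwrite("pics/scene4.png",ctrl.capture("scene")[:,:,::-1])
cv2.imwrite("pics/j.png",cv2.resize(cv2.imread("pics/scene4.png")[60:260,120:370],None,fx=3,fy=3,interpolation=2))
move([400,-30,280]);print(state()[0])
E
```

```text
time_s: 14.6
eef_pos: [478.4, 396.8, 311.4]
ee_rot: [0.0, -0.125, 0.992, 0.0]
force: [-0.1, 0.1, 0.8]
grip_width: 0.223
grip_force: 29.6
time_s: 15.1
eef_pos: [478.3, 396.7, 311.2]
ee_rot: [0.0, -0.125, 0.992, 0.0]
force: [0.4, -0.6, 0.5]
grip_width: 0.6
grip_force: 0.0
time_s: 15.6
eef_pos: [478.2, 396.7, 411.9]
ee_rot: [0.001, -0.125, 0.992, 0.0]
force: [-0.6, -1.0, -1.9]
grip_width: 0.6
grip_force: 0.0
rows: [ 181.7 -393.9  -24.4] [-0.    -0.001 -0.   ] tcp [400. -30. 435.]
[478.16850843 396.66628562 410.43994104]
```

View pics/j.png

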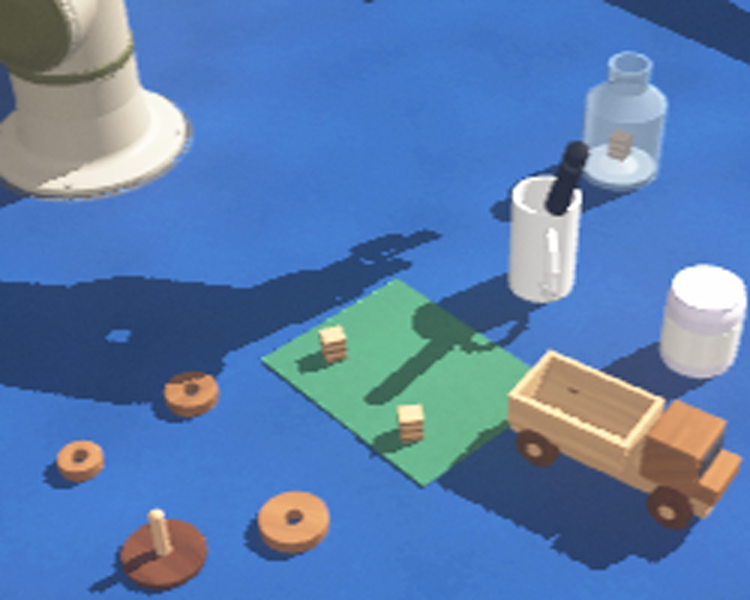

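The first crate is in the jar, and the jar, mug and bystanders are undisturbed. The remaining crates are at scene (231,175) and (257,201). I have used my picture views, so I go on by numbers.

```bash
cat >> h.py <<'E'
def cr():
    c,im=look()
    for ce,sz,an in crates(c,im):
        y=np.array([-np.sin(np.radians(an)),np.cos(np.radians(an)),0]); 
        t=state()[1].apply([0,1,0])
        if abs(y@t)<.7071: y=np.array([y[1],-y[0],0])
        print(ce.round(1),sz,round(an,1)); move([*ce,35],None,y)
E
python3 - <<'E'
from h import *
an=np.radians(63.4);move([488.9,-44.8,140],None,[np.cos(an),np.sin(an),0])
E
```

```text
rows: [  99.2 -430.3  115.6] [-0.    -0.001  0.715] tcp [488.9 -44.8 295. ]
```

```bash
python3 steer.py '[[10,-45,0,0,0,0.08],[22,-95,0,0,0,0.18],[33,-145,0,0,0,0.28],[45,-195,0,0,0,0.38],[56,-245,0,0,0,0.48],[68,-295,0,0,0,0.58],[79,-345,20,0,0,0.68],[90,-392,50,0,0,0.715]]' 0.6; python3 steer.py '[[17,-39,60,0,0,0],[17,-39,65,0,0,0]]'; python3 - <<'E'
from h import *
an=np.radians(63.4);move([488.9,-44.8,140],None,[np.cos(an),np.sin(an),0])
cr()
E
```

```text
time_s: 16.45
eef_pos: [487.7, 8.0, 369.1]
ee_rot: [0.0, 0.232, 0.973, 0.0]
force: [0.2, -0.7, -0.3]
grip_width: 0.6
grip_force: 0.0
time_s: 16.65
eef_pos: [453.4, -18.6, 301.3]
ee_rot: [-0.003, 0.231, 0.973, 0.0]
force: [0.4, -0.4, 0.6]
grip_width: 0.606
grip_force: 0.0
rows: [-43.5  -7.5   6. ] [-0.001 -0.006 -0.002] tcp [488.9 -44.8 295. ]
[489.4 -45. ] [20.2 20.7] 63.2
rows: [-46.3  -6.8 108.2] [-0.002 -0.011  0.001] tcp [489.4 -45.  190. ]
```

```bash
python3 steer.py '[[-44,-7,6,0,0,0],[-44,-7,6,0,0,0],[-44,-7,6,0,0,0],[-44,-7,6,0,0,0]]'; python3 - <<'E'
from h import *
cr()
E
```

```text
time_s: 17.1
eef_pos: [491.4, -42.4, 298.9]
ee_rot: [-0.0, 0.23, 0.973, 0.0]
force: [-0.2, 0.4, 0.5]
grip_width: 0.598
grip_force: 0.0
[489.2 -45.2] [20.1 20.6] 63.4
rows: [  0.6  -3.5 109.1] [ 0.    -0.     0.001] tcp [489.2 -45.2 190. ]
```

```bash
python3 steer.py '[[0.6,-3.5,35,0,0,0],[0.6,-3.5,70,0,0,0],[0.6,-3.5,95,0,0,0],[0.6,-3.5,108,0,0,0],[0.6,-3.5,108.5,0,0,0],[0.6,-3.5,108.5,0,0,0]]' 0.6 30;python3 steer.py '[[0,0,0,0,0,0],[0,0,0,0,0,0],[0,0,0,0,0,0],[0,0,0,0,0,0],[0,0,0,0,0,0],[0,0,0,0,0,0]]' 0.0; python3 steer.py '[[0,0,-20,0,0,0],[0,0,-60,0,0,0],[0,0,-110,0,0,0],[0,0,-160,0,0,0],[0,0,-210,0,0,0],[0,0,-220,0,0,0],[0,0,-220,0,0,0]]'
python3 - <<'E'
from h import *
move([496,407,299])
E
```

```text
time_s: 17.75
eef_pos: [489.6, -45.6, 191.1]
ee_rot: [0.0, 0.23, 0.973, 0.0]
force: [-0.8, 0.3, 0.4]
grip_width: 0.601
grip_force: 0.0
time_s: 18.35
eef_pos: [489.8, -45.9, 191.4]
ee_rot: [0.001, 0.23, 0.973, 0.0]
force: [-0.5, 1.9, 5.8]
grip_width: 0.226
grip_force: 30.1
time_s: 19.05
eef_pos: [489.3, -45.9, 412.0]
ee_rot: [0.002, 0.23, 0.973, -0.0]
force: [-0.8, -0.5, -0.7]
grip_width: 0.223
grip_force: 29.4
rows: [196.5 408.  -42.4] [ 0.001  0.004 -0.   ] tcp [496. 407. 454.]
```

```bash
python3 - <<'E'
from h import *
a=cv2.imread("pics/scene3.png");b=np.ascontiguousarray(ctrl.capture("scene")[:,:,::-1])
r=cv2.matchTemplate(b[60:140,290:370],a[76:125,310:345],cv2.TM_CCOEFF_NORMED);print(cv2.minMaxLoc(r),"expect (20,16)")
move([478.3,397,205])
E
```

```text
(-0.26244741678237915, 0.9618768095970154, (6, 27), (20, 16)) expect (20,16)
rows: [208.  391.1  50.1] [ 0.  0. -0.] tcp [478.3 397.  360. ]
```

```bash
python3 steer.py '[[21,45,0,0,0,0],[42,90,0,0,0,0],[63,135,0,0,0,0],[85,180,0,0,0,0],[106,225,0,0,0,0],[127,270,0,0,0,0],[148,315,0,0,0,0],[170,360,0,0,0,0]]';python3 - <<'E'
from h import *
move([478.3,397,205])
E
```

```text
time_s: 19.9
eef_pos: [498.3, 354.1, 407.8]
ee_rot: [-0.002, 0.23, 0.973, -0.001]
force: [1.1, -0.6, -0.2]
grip_width: 0.223
grip_force: 29.5
rows: [37.  29.6 47.8] [-0.003 -0.003 -0.   ] tcp [478.3 397.  360. ]
```

```bash
python3 steer.py '[[20,16,10,0,0,0],[38,31,30,0,0,0],[38,31,50,0,0,0],[38,31,50,0,0,0],[38,31,50,0,0,0]]';python3 - <<'E'
from h import *
move([478.3,397,158])
E
```

```text
time_s: 20.4
eef_pos: [478.7, 396.4, 359.4]
ee_rot: [-0.001, 0.23, 0.973, -0.001]
force: [0.4, -0.8, 0.9]
grip_width: 0.222
grip_force: 29.5
rows: [ 0.6  0.4 46.4] [-0.002 -0.001 -0.   ] tcp [478.3 397.  313. ]
```

```bash
python3 steer.py '[[0,0.4,12,0,0,0],[0,0.4,25,0,0,0],[0,0.4,37,0,0,0],[0,0.4,46,0,0,0],[0,0.4,46.5,0,0,0],[0,0.4,46.5,0,0,0]]'; python3 steer.py '[[0,0,0,0,0,0],[0,0,0,0,0,0],[0,0,0,0,0,0],[0,0,0,0,0,0],[0,0,0,0,0,0]]' 0.6;python3 steer.py '[[0,0,-15,0,0,0],[0,0,-50,0,0,0],[0,0,-100,0,0,0],[0,0,-100,0,0,0],[0,0,-100,0,0,0]]'
python3 - <<'E'
from h import *
a=cv2.imread("pics/scene3.png");b=np.ascontiguousarray(ctrl.capture("scene")[:,:,::-1]);cv2.imwrite("pics/scene5.png",b)
r=cv2.matchTemplate(b[60:140,290:370],a[76:125,310:345],cv2.TM_CCOEFF_NORMED);print(cv2.minMaxLoc(r),"expect (20,16)")
im=b[:,:,::-1].astype(int);cs=ctrl.calibration("scene")
for ce,st in blobs((im[:,:,0]>im[:,:,2]+15)&(im[:,:,0]>90),15,700)[0]:
    P=onz(cs,*ce,14)
    if abs(P[1])<480 and 200<P[0]<640:print(ce.round(1),st[4],P.round(0))
j=(im[85:125,313:345,0]>im[85:125,313:345,2]-5);print("in jar px",j.sum())
s4=cv2.imread("pics/scene4.png").astype(int);print("before",(s4[85:125,313:345,2]>s4[85:125,313:345,0]-5).sum())
move([600,-65,250])
E
```

```text
time_s: 21.0
eef_pos: [478.8, 397.1, 314.0]
ee_rot: [0.0, 0.23, 0.973, 0.0]
force: [-0.2, 0.2, -0.6]
grip_width: 0.222
grip_force: 29.5
time_s: 21.5
eef_pos: [478.7, 397.1, 314.1]
ee_rot: [0.0, 0.23, 0.973, 0.0]
force: [0.4, -0.2, -0.4]
grip_width: 0.604
grip_force: 0.0
time_s: 22.0
eef_pos: [478.6, 397.0, 414.8]
ee_rot: [0.001, 0.23, 0.973, 0.001]
force: [0.7, 0.4, -0.2]
grip_width: 0.602
grip_force: 0.0
(-0.270410418510437, 0.9563173651695251, (6, 27), (20, 16)) expect (20,16)
[183.3 190.8] 211 [ 442. -182.   14.]
[256.4 200.3] 98 [614. -62.  14.]
[146.2 213. ] 161 [ 441. -304.   14.]
[217.3 233.5] 375 [ 629. -216.   14.]
[174.7 243.1] 468 [ 579. -312.   14.]
in jar px 106
before 59
rows: [-315.3 -358.8    8.3] [-0.001 -0.001 -0.   ] tcp [600. -65. 405.]
```

```bash
python3 steer.py '[[-20,-40,0,0,0,0],[-50,-75,0,0,0,0],[-85,-110,0,0,0,0],[-120,-145,0,0,0,0],[-155,-180,0,0,0,0],[-190,-215,0,0,0,0],[-225,-255,0,0,0,0],[-260,-295,0,0,0,0]]' 0.5;python3 steer.py '[[-25,-30,10,0,0,0],[-45,-55,40,0,0,0],[-55,-64,80,0,0,0],[-55,-64,100,0,0,0],[-55,-64,100,0,0,0],[-55,-64,100,0,0,0]]'; python3 - <<'E'
from h import *
cr()
E
```

```text
time_s: 22.85
eef_pos: [577.8, 20.9, 412.3]
ee_rot: [-0.001, 0.23, 0.973, 0.0]
force: [1.4, 0.0, -0.8]
grip_width: 0.499
grip_force: 0.0
time_s: 23.45
eef_pos: [598.2, -58.7, 313.9]
ee_rot: [-0.0, 0.23, 0.973, 0.0]
force: [-0.7, 0.9, 0.6]
grip_width: 0.503
grip_force: 0.0
[618.  -65.5] [20.8 24.2] 53.9
rows: [-20.6   2.6 124.9] [0.001 0.001 0.166] tcp [618.  -65.5 190. ]
```

```bash
python3 steer.py '[[-20,2.6,10,0,0,0.1],[-20,2.6,15,0,0,0.16],[-20,2.6,15,0,0,0.16],[-20,2.6,15,0,0,0.16]]'; python3 - <<'E'
from h import *
cr()
c,im=look("w7")
u=proj(c,[616,-65,29]).astype(int);print(u);cv2.imwrite("pics/k.png",im[u[1]-25:u[1]+25,u[0]-25:u[0]+25,::-1])
for t in(170,185,200,225,240):
    m=((im[:,:,0]>t)&(im[:,:,2]>110)&(im[:,:,1]>t-25)).astype(np.uint8)
    for k in cv2.findContours(m,0,1)[0]:
        if 80<cv2.contourArea(k)<2500:
            W=np.array([onz(c,*p[0],29)[:2] for p in k],np.float32);r=cv2.minAreaRect(W)
            if np.hypot(*(np.array(r[0])-[616,-65]))<30: print(t,r)
E
```

```text
time_s: 23.9
eef_pos: [617.2, -65.1, 300.1]
ee_rot: [0.001, 0.306, 0.952, 0.0]
force: [-0.5, -0.4, -0.9]
grip_width: 0.498
grip_force: 0.0
[617.4 -65. ] [20.2 24.5] 54.3
rows: [  0.    0.2 110.1] [0.001 0.002 0.001] tcp [617.4 -65.  190. ]
[249 187]
170 ((618.1600341796875, -65.60902404785156), (20.242332458496094, 22.66814422607422), 54.29949951171875)
185 ((618.1600341796875, -65.60902404785156), (20.242332458496094, 22.66814422607422), 54.29949951171875)
200 ((618.9114990234375, -66.14842987060547), (20.22196388244629, 20.818218231201172), 54.29938507080078)
225 ((619.2870483398438, -66.4195785522461), (20.221961975097656, 19.89385223388672), 54.30613708496094)
240 ((619.2902221679688, -66.41569519042969), (20.211204528808594, 19.893861770629883), 54.30854415893555)[ WARN:0@1.680] global loadsave.cpp:1063 imwrite_ Unsupported depth image for selected encoder is fallbacked to CV_8U.
```

```bash
python3 steer.py '[[-2.4,0.2,35,0,0,0],[-2.4,0.2,70,0,0,0],[-2.4,0.2,95,0,0,0],[-2.4,0.2,108,0,0,0],[-2.4,0.2,109,0,0,0],[-2.4,0.2,109,0,0,0]]' 0.45 30;python3 steer.py '[[0,0,0,0,0,0],[0,0,0,0,0,0],[0,0,0,0,0,0],[0,0,0,0,0,0],[0,0,0,0,0,0]]' 0.0; python3 steer.py '[[0,0,-20,0,0,0],[0,0,-60,0,0,0],[0,0,-110,0,0,0],[0,0,-160,0,0,0],[0,0,-210,0,0,0],[0,0,-220,0,0,0],[0,0,-220,0,0,0]]'
python3 - <<'E'
from h import *
move([478.6,397,205])
E
```

```text
time_s: 24.6
eef_pos: [619.7, -66.8, 191.2]
ee_rot: [0.001, 0.307, 0.952, 0.0]
force: [0.1, -0.1, 0.5]
grip_width: 0.45
grip_force: 0.0
time_s: 25.1
eef_pos: [619.7, -66.8, 191.6]
ee_rot: [0.001, 0.307, 0.952, 0.0]
force: [-0.8, 0.2, 6.1]
grip_width: 0.226
grip_force: 30.2
time_s: 25.8
eef_pos: [619.0, -66.7, 412.1]
ee_rot: [0.002, 0.307, 0.952, 0.0]
force: [-0.5, 0.3, -0.8]
grip_width: 0.222
grip_force: 29.5
rows: [385.1 294.2  51. ] [ 0.002  0.004 -0.   ] tcp [478.6 397.  360. ]
```

```bash
python3 steer.py '[[45,0,-20,0,0,0],[90,15,-30,0,0,0],[130,40,-30,0,0,0],[165,70,-30,0,0,0],[200,100,-30,0,0,0],[235,130,-30,0,0,0],[270,165,-30,0,0,0],[305,200,-20,0,0,0]]';python3 steer.py '[[35,38,10,0,0,0],[65,76,30,0,0,0],[80,94,60,0,0,0],[80,94,71,0,0,0],[80,94,71,0,0,0],[80,94,71,0,0,0]]';python3 - <<'E'
from h import *
a=cv2.imread("pics/scene3.png");b=np.ascontiguousarray(ctrl.capture("scene")[:,:,::-1])
r=cv2.matchTemplate(b[60:140,290:370],a[90:125,310:345],cv2.TM_CCOEFF_NORMED);print(cv2.minMaxLoc(r),"expect (20,30)")
move([478.6,397,158])
E
```

```text
time_s: 26.6
eef_pos: [487.9, 275.1, 429.1]
ee_rot: [-0.0, 0.307, 0.952, -0.0]
force: [0.8, -0.4, 0.5]
grip_width: 0.224
grip_force: 29.5
time_s: 27.2
eef_pos: [479.0, 395.5, 359.2]
ee_rot: [-0.0, 0.307, 0.952, -0.0]
force: [0.4, 0.2, 1.4]
grip_width: 0.228
grip_force: 29.5
(-0.349384605884552, 0.9537304639816284, (45, 28), (20, 30)) expect (20,30)
rows: [ 1.4  0.9 47. ] [ 0.001  0.001 -0.   ] tcp [478.6 397.  313. ]
```

```bash
python3 steer.py '[[1,0.5,12,0,0,0],[1,0.5,25,0,0,0],[1,0.5,37,0,0,0],[1,0.5,46,0,0,0],[1,0.5,46.5,0,0,0],[1,0.5,46.5,0,0,0]]'; python3 steer.py '[[0,0,0,0,0,0],[0,0,0,0,0,0],[0,0,0,0,0,0],[0,0,0,0,0,0],[0,0,0,0,0,0]]' 0.6;python3 steer.py '[[0,0,-15,0,0,0],[0,0,-50,0,0,0],[0,0,-100,0,0,0],[0,0,-100,0,0,0],[0,0,-100,0,0,0]]'
python3 - <<'E'
from h import *
b=np.ascontiguousarray(ctrl.capture("scene")[:,:,::-1]);cv2.imwrite("pics/scene6.png",b)
im=b[:,:,::-1].astype(int);cs=ctrl.calibration("scene")
for ce,st in blobs((im[:,:,0]>im[:,:,2]+15)&(im[:,:,0]>90),15,700)[0]:
    P=onz(cs,*ce,14)
    if abs(P[1])<480 and 200<P[0]<640:print(ce.round(1),st[4],P.round(0))
j=(im[85:125,313:345,0]>im[85:125,313:345,2]-5);print("in jar px",j.sum(), "neck",(im[77:90,320:337,0]>im[77:90,320:337,2]-5).sum())
move([590,-240,290],None,[0,1,0])
E
```

```text
time_s: 27.85
eef_pos: [478.2, 397.3, 312.5]
ee_rot: [-0.0, 0.307, 0.952, 0.0]
force: [0.0, -0.3, -0.8]
grip_width: 0.225
grip_force: 29.5
time_s: 28.35
eef_pos: [478.1, 397.3, 312.7]
ee_rot: [0.0, 0.307, 0.952, 0.0]
force: [-0.2, -0.0, -0.3]
grip_width: 0.598
grip_force: 0.0
time_s: 28.85
eef_pos: [478.0, 397.3, 413.4]
ee_rot: [0.001, 0.307, 0.952, 0.001]
force: [-0.4, -0.2, -1.4]
grip_width: 0.599
grip_force: 0.0
[183.3 190.8] 212 [ 442. -182.   14.]
[146.2 213. ] 161 [ 441. -304.   14.]
[217.3 233.5] 374 [ 629. -216.   14.]
[174.7 243.2] 469 [ 579. -312.   14.]
in jar px 153 neck 0
rows: [-463.2 -451.8  -33. ] [-0.001 -0.001 -0.624] tcp [ 590. -240.  445.]
```

All three crates are in the jar (wood pixels inside rose 59→106→153) and nothing stands in the neck. Next the wheels, starting with the large one. I look with the camera straight above each wheel and above the post, so camera bias cancels.

```bash
python3 - <<'E'
from h import *
move([692,-216,160],None,[0,1,0]);move([560,80,290],None,[0,1,0])
E
```

```text
rows: [-532.  -372.6   96.9] [-0.001 -0.001 -0.624] tcp [ 692. -216.  315.]
rows: [-251.9 -209.6  -33.1] [-0.001 -0.001 -0.624] tcp [560.  80. 445.]
```

```bash
python3 steer.py '[[-28,-23,-20,0,0,-0.08],[-60,-53,-33,0,0,-0.18],[-92,-83,-33,0,0,-0.28],[-124,-113,-33,0,0,-0.38],[-156,-143,-33,0,0,-0.48],[-190,-170,-33,0,0,-0.58],[-225,-195,-33,0,0,-0.624],[-262,-220,-33,0,0,-0.624]]' 1.0;python3 steer.py '[[0,0,0,0,0,0],[0,0,0,0,0,0]]';python3 - <<'E'
from h import *
move([692,-216,160],None,[0,1,0])
E
```

```text
time_s: 29.7
eef_pos: [562.4, 64.0, 444.1]
ee_rot: [-0.001, -0.001, 1.0, 0.0]
force: [0.7, 0.4, 0.4]
grip_width: 1.003
grip_force: 0.0
time_s: 29.9
eef_pos: [562.4, 65.0, 444.0]
ee_rot: [-0.001, 0.001, 1.0, 0.0]
force: [0.1, 0.6, -0.2]
grip_width: 0.995
grip_force: 0.0
rows: [-130.4 -280.9  128.4] [ 0.001 -0.003 -0.002] tcp [ 692. -216.  315.]
```

```bash
python3 steer.py '[[-20,-42,5,0,0,0],[-40,-86,15,0,0,0],[-60,-130,30,0,0,0],[-80,-172,50,0,0,0],[-100,-215,75,0,0,0],[-120,-258,100,0,0,0],[-130,-281,125,0,-0.003,-0.002],[-130,-281,128,0,-0.003,-0.002]]';python3 steer.py '[[0,0,0,0,0,0],[0,0,0,0,0,0],[0,0,0,0,0,0]]'
cat >> h.py <<'E'
def ring(z,near,name=None):
    c,im=look(name);m=((im[:,:,0]>im[:,:,2]+20)&(im[:,:,0]>90)).astype(np.uint8)
    cs,hi=cv2.findContours(m,cv2.RETR_CCOMP,1)
    for k,h in zip(cs,hi[0]):
        if cv2.contourArea(k)<60: continue
        W=np.array([onz(c,*p[0],z)[:2] for p in k],np.float32)
        (e,ax,an)=cv2.fitEllipse(W)
        if np.hypot(*(np.array(e)-near))<60: print("hole" if h[3]>=0 else "outer",np.round(e,1),"axes",np.round(ax,1),"px",k.mean((0,1)).round(0))
    p=state();print("cam",np.round(c["position"],1),"tcp",p[0].round(1),"toolz",p[1].apply([0,0,1]).round(4),"tooly",p[1].apply([0,1,0]).round(4))
E
python3 - <<'E'
from h import *
ring(14,[629,-216])
E
```

```text
time_s: 30.7
eef_pos: [692.5, -217.4, 310.5]
ee_rot: [-0.003, 0.0, 1.0, 0.002]
force: [-0.2, -0.2, -0.6]
grip_width: 0.997
grip_force: 0.0
time_s: 31.0
eef_pos: [692.4, -213.6, 319.4]
ee_rot: [0.003, -0.002, 1.0, -0.0]
force: [-0.3, -0.3, -0.6]
grip_width: 1.001
grip_force: 0.0
outer [ 627.1 -213.2] axes [58.4 58.5] px [251. 111.]
hole [ 627.2 -213. ] axes [15.9 16.1] px [251. 112.]
cam [ 626.4 -212.8  288.9] tcp [ 692.3 -213.9  319.2] toolz [ 5.2e-03 -7.0e-04 -1.0e+00] tooly [-3.5e-03  1.0e+00 -8.0e-04]
```

```bash
python3 steer.py '[[20,-40,0,0,0.003,0],[40,-80,0,0,0.003,0],[50,-98,0,0,0.003,0],[50,-98,0,0,0.003,0],[50,-98,0,0,0.003,0],[50,-98,0,0,0.003,0]]'
cat >> h.py <<'E'
def post(near):
    c,im=look("post");print("cam",np.round(c["position"],1))
    for n,z,m in(("post",58,(im[:,:,2]>100)&(im[:,:,0]>im[:,:,2]+20)&(im[:,:,0]>180)),("foot",8,(im[:,:,0]>im[:,:,2]+12)&(im[:,:,0]>50))):
        for k in cv2.findContours(m.astype(np.uint8),0,1)[0]:
            if cv2.contourArea(k)<30: continue
            W=np.array([onz(c,*p[0],z)[:2] for p in k],np.float32);e,ax,an=cv2.fitEllipse(W)
            if np.hypot(*(np.array(e)-near))<50: print(n,np.round(e,1),np.round(ax,1),k.mean((0,1)).round(0))
E
python3 - <<'E'
from h import *
post([577,-311])
E
```

```text
time_s: 31.65
eef_pos: [643.2, -311.8, 317.7]
ee_rot: [0.0, -0.002, 1.0, 0.0]
force: [-0.2, 0.5, -0.9]
grip_width: 1.002
grip_force: 0.0
cam [ 577.  -310.9  287.5]
post [ 575.3 -311.2] [10.6 11.3] [250. 111.]
foot [ 575.2 -311.8] [69.7 70.1] [250. 110.]
```

```bash
python3 - <<'E'
from h import *
move([627.1,-213.1,95],None,[0,1,0]);move([627.1,-213.1,15],None,[0,1,0])
E
```

```text
rows: [15.7 98.8 67.6] [0.    0.    0.004] tcp [ 627.1 -213.1  250. ]
rows: [ 15.8  98.7 147.6] [0.    0.    0.004] tcp [ 627.1 -213.1  170. ]
```

```bash
python3 steer.py '[[8,45,20,0,0,0.004],[15.7,90,45,0,0,0.004],[15.7,98.7,65,0,0,0.004],[15.7,98.7,67,0,0,0.004],[15.7,98.7,67,0,0,0.004],[15.7,98.7,67,0,0,0.004]]' 1.0 30;python3 - <<'E'
from h import *
move([627.1,-213.1,15],None,[0,1,0]);ring(14,[627,-213])
E
```

```text
time_s: 32.3
eef_pos: [627.0, -215.6, 251.7]
ee_rot: [0.001, 0.001, 1.0, -0.001]
force: [0.2, -0.5, 0.2]
grip_width: 0.997
grip_force: 0.0
rows: [ 0.1  2.6 81.7] [-0.001  0.002 -0.003] tcp [ 627.1 -213.1  170. ]
outer [ 626.2 -213.3] axes [58.4 60.1] px [253. 197.]
hole [ 625.2 -213.2] axes [13.2 15.4] px [253. 197.]
cam [ 560.9 -214.4  221.4] tcp [ 626.9 -215.7  251.7] toolz [ 0.0022 -0.0011 -1.    ] tooly [ 0.0029  1.     -0.0011]
```

```bash
python3 steer.py '[[0,2.2,30,0,0,0],[0,2.2,60,0,0,0],[0,2.2,77,0,0,0],[0,2.2,81,0,0,0],[0,2.2,81,0,0,0],[0,2.2,81,0,0,0]]' ;python3 steer.py '[[0,0,0,0,0,0],[0,0,0,0,0,0],[0,0,0,0,0,0],[0,0,0,0,0,0],[0,0,0,0,0,0]]' 0.0 40
```

```text
time_s: 32.95
eef_pos: [627.0, -212.9, 171.0]
ee_rot: [0.001, 0.001, 1.0, -0.001]
force: [-0.9, 0.6, -0.1]
grip_width: 0.997
grip_force: 0.0
time_s: 33.45
eef_pos: [626.9, -212.6, 170.8]
ee_rot: [0.001, 0.001, 1.0, -0.0]
force: [-1.5, -0.4, 5.1]
grip_width: 0.678
grip_force: 43.0
```

```bash
python3 steer.py '[[0,0,-15,0,0,0],[0,0,-50,0,0,0],[0,0,-90,0,0,0],[0,0,-100,0,0,0],[0,0,-100,0,0,0],[0,0,-100,0,0,0]]';python3 - <<'E'
from h import *
z=state()[0][2]-171
ring(14+z,state()[0][:2])
move([575.3,-311.3,120],None,[0,1,0])
E
```

```text
time_s: 34.05
eef_pos: [626.3, -212.4, 268.4]
ee_rot: [-0.001, 0.001, 1.0, 0.0]
force: [0.2, -0.7, -0.5]
grip_width: 0.672
grip_force: 42.9
outer [ 624.6 -211. ] axes [58.1 61.5] px [251. 242.]
hole [ 622.5 -211. ] axes [10.9 14.5] px [251. 241.]
cam [ 560.  -211.1  238.4] tcp [ 626.3 -212.4  267.8] toolz [-0.0023  0.0015 -1.    ] tooly [0.002  1.     0.0015]
rows: [ 50.8 -99.   -7.2] [ 0.001 -0.002 -0.002] tcp [ 575.3 -311.3  275. ]
```

```bash
python3 steer.py '[[20,-40,-5,0,0,0],[40,-80,-5,0,0,0],[51,-100.3,-5,0.001,-0.002,-0.002],[51,-100.3,-5,0.001,-0.002,-0.002],[51,-100.3,0,0.001,-0.002,-0.002],[51,-100.3,20,0.001,-0.002,-0.002],[51,-100.3,20,0.001,-0.002,-0.002]]';python3 steer.py '[[0,0,0,0,0,0],[0,0,0,0,0,0]]';python3 - <<'E'
from h import *
z=state()[0][2]-171
ring(14+z,state()[0][:2]);post([575,-311])
move([575.5,-312.6,81],None,[0,1,0])
E
```

```text
time_s: 34.8
eef_pos: [575.5, -311.1, 245.9]
ee_rot: [-0.001, -0.001, 1.0, 0.002]
force: [-0.5, 0.5, -0.6]
grip_width: 0.674
grip_force: 43.0
time_s: 35.0
eef_pos: [575.8, -312.2, 249.9]
ee_rot: [0.001, -0.0, 1.0, -0.001]
force: [-0.2, 0.8, -0.1]
grip_width: 0.675
grip_force: 43.0
outer [ 568.5 -311.3] axes [56.2 78.9] px [251. 227.]
hole [ 573.4 -311.2] axes [ 9.4 15.4] px [251. 242.]
cam [ 509.7 -311.2  219.6] tcp [ 575.7 -312.4  250.1] toolz [ 0.003  -0.0015 -1.    ] tooly [-6.0e-04  1.0e+00 -1.5e-03]
cam [ 509.6 -311.3  219.7]
post [ 614.9 -313.8] [30.9 72.8] [246. 273.]
post [ 567.7 -300. ] [14.7 42.1] [271. 204.]
foot [ 608.  -311.6] [ 94.4 131.9] [251. 227.]
rows: [ 0.2 -0.1 14.1] [-0.002  0.003  0.   ] tcp [ 575.5 -312.6  236. ]
```

```bash
python3 steer.py '[[0,0,10,0,0,0],[0,0,18,0,0,0],[0,0,24,0,0,0],[0,0,30,0,0,0],[0,0,30,0,0,0]]'
```

```text
time_s: 35.6
eef_pos: [575.2, -312.7, 218.1]
ee_rot: [0.0, 0.0, 1.0, 0.0]
force: [0.2, 0.5, -0.2]
grip_width: 0.677
grip_force: 43.0
```

```bash
python3 steer.py '[[0,0,6,0,0,0],[0,0,12,0,0,0],[0,0,18,0,0,0],[0,0,24,0,0,0],[0,0,30,0,0,0],[0,0,36,0,0,0],[0,0,38,0,0,0],[0,0,38,0,0,0]]'
```

```text
time_s: 36.4
eef_pos: [575.5, -312.8, 181.0]
ee_rot: [0.001, 0.0, 1.0, -0.0]
force: [0.0, 0.6, 0.1]
grip_width: 0.675
grip_force: 43.0
```

```bash
python3 steer.py '[[0,0,1,0,0,0],[0,0,2,0,0,0],[0,0,2,0,0,0]]'; python3 steer.py '[[0,0,0,0,0,0],[0,0,0,0,0,0],[0,0,0,0,0,0],[0,0,0,0,0,0],[0,0,0,0,0,0]]' 1.0;python3 steer.py '[[0,0,-30,0,0,0],[0,0,-70,0,0,0],[-30,0,-120,0,0,0],[-60,0,-140,0,0,0],[-66,0,-140,0,0,0],[-66,0,-140,0,0,0],[-66,0,-140,0,0,0]]';python3 - <<'E'
from h import *
ring(22,[575,-311]);post([575,-311])
move([441+66,-182,160],None,[0,1,0])
E
```

```text
time_s: 36.7
eef_pos: [575.5, -312.8, 179.4]
ee_rot: [0.001, -0.0, 1.0, -0.0]
force: [0.3, 0.9, -0.0]
grip_width: 0.674
grip_force: 43.0
time_s: 37.2
eef_pos: [575.5, -312.8, 179.4]
ee_rot: [0.001, -0.0, 1.0, -0.0]
force: [0.4, 0.5, 0.6]
grip_width: 1.0
grip_force: 0.0
time_s: 37.9
eef_pos: [640.6, -312.7, 317.6]
ee_rot: [-0.0, 0.0, 1.0, 0.001]
force: [0.3, 0.5, 0.5]
grip_width: 1.0
grip_force: 0.0
outer [ 575.1 -311.6] axes [66.  66.3] px [251. 113.]
cam [ 574.4 -311.5  287.4] tcp [ 640.5 -312.8  317.7] toolz [-8.0e-04  1.1e-03 -1.0e+00] tooly [4.0e-04 1.0e+00 1.1e-03]
cam [ 574.3 -311.7  287.6]
post [ 575.3 -311.4] [10.5 10.7] [251. 115.]
post [ 575.8 -310.3] [46.6 49.1] [250. 114.]
foot [ 575.2 -311.7] [69.7 69.9] [251. 113.]
rows: [133.6 130.8   3.2] [ 0.001 -0.    -0.001] tcp [ 507. -182.  315.]
```

```bash
python3 steer.py '[[33,33,3,0,0,0],[66,66,3,0,0,0],[100,99,3,0,0,0],[133,130,3,0,0,0],[133,130,3,0,0,0],[133,130,3,0,0,0],[133,130,3,0,0,0]]';python3 - <<'E'
from h import *
ring(14,[441,-182])
p=state()[0];print(p)
E
```

```text
time_s: 38.7
eef_pos: [508.5, -183.4, 316.3]
ee_rot: [0.001, 0.0, 1.0, -0.001]
force: [-0.7, -0.3, 0.9]
grip_width: 1.0
grip_force: 0.0
outer [ 438.8 -179.2] axes [48.2 48.6] px [255. 108.]
hole [ 438.9 -179.2] axes [16.1 16.3] px [255. 108.]
cam [ 442.4 -182.3  285.9] tcp [ 508.6 -183.5  316.1] toolz [ 0.0027 -0.0013 -1.    ] tooly [ 7.0e-04  1.0e+00 -1.3e-03]
[ 508.6326923  -183.47288183  316.08106032]
```

```bash
python3 - <<'E'
from h import *
move([438.9,-180.5,60],None,[0,1,0])
E
```

```text
rows: [ 70.    3.1 100.9] [-0.001  0.003 -0.001] tcp [ 438.9 -180.5  215. ]
```

```bash
python3 steer.py '[[35,3,20,0,0,0],[69,3,60,0,0.002,0],[69,3,90,0,0.002,0],[69,3,100,0,0.002,0],[69,3,100,0,0.002,0],[69,3,100,0,0.002,0]]';python3 - <<'E'
from h import *
move([438.9,-180.5,16],None,[0,1,0])
E
```

```text
time_s: 39.35
eef_pos: [440.4, -180.3, 216.9]
ee_rot: [0.001, -0.0, 1.0, -0.001]
force: [-0.0, 0.8, 0.4]
grip_width: 1.001
grip_force: 0.0
rows: [ 1.6 -0.1 45.9] [-0.002  0.002  0.   ] tcp [ 438.9 -180.5  171. ]
```

```bash
python3 steer.py '[[1.3,0,15,-0.001,0.002,0],[1.3,0,30,-0.001,0.002,0],[1.3,0,42,-0.001,0.002,0],[1.3,0,45.5,-0.001,0.002,0],[1.3,0,45.5,-0.001,0.002,0],[1.3,0,45.5,-0.001,0.002,0]]' ;python3 steer.py '[[0,0,0,0,0,0],[0,0,0,0,0,0],[0,0,0,0,0,0],[0,0,0,0,0,0],[0,0,0,0,0,0],[0,0,0,0,0,0]]' 0.0 40; python3 steer.py '[[0,0,-15,0,0,0],[0,0,-50,0,0,0],[0,0,-90,0,0,0],[0,0,-100,0,0,0],[0,0,-100,0,0,0],[0,0,-100,0,0,0]]';python3 - <<'E'
from h import *
z=state()[0][2]-171
ring(14+z,state()[0][:2])
move([575.4,-312.7,110],None,[0,1,0])
E
```

```text
time_s: 39.95
eef_pos: [438.4, -179.9, 171.1]
ee_rot: [-0.0, -0.0, 1.0, -0.0]
force: [-0.0, -0.2, -0.1]
grip_width: 0.996
grip_force: 0.0
time_s: 40.55
eef_pos: [438.2, -179.8, 171.1]
ee_rot: [-0.001, -0.0, 1.0, -0.0]
force: [-1.7, 1.4, 7.9]
grip_width: 0.557
grip_force: 40.4
time_s: 41.15
eef_pos: [438.0, -179.6, 269.4]
ee_rot: [-0.002, 0.0, 1.0, 0.001]
force: [-0.4, 0.5, -0.5]
grip_width: 0.56
grip_force: 41.8
outer [ 436.6 -178.3] axes [48.2 51.8] px [251. 244.]
hole [ 434.8 -178.3] axes [11.  14.5] px [251. 243.]
cam [ 371.8 -178.5  239.5] tcp [ 438.  -179.6  269.1] toolz [-0.0039  0.0016 -1.    ] tooly [1.0e-04 1.0e+00 1.6e-03]
rows: [-137.4 -133.1    3.4] [ 0.002 -0.004 -0.   ] tcp [ 575.4 -312.7  265. ]
```

```bash
python3 steer.py '[[-35,-34,-5,0,0,0],[-70,-68,-5,0,0,0],[-105,-102,-5,0,0,0],[-137,-133,-5,0.001,-0.003,0],[-137,-133,-5,0.001,-0.003,0],[-137,-133,3,0.001,-0.003,0],[-137,-133,8,0.001,-0.003,0],[-137,-133,8,0.001,-0.003,0]]';python3 steer.py '[[0,0,0,0,0,0],[0,0,0,0,0,0],[0,0,0,0,0,0]]';python3 - <<'E'
from h import *
z=state()[0][2]-171
ring(14+z,state()[0][:2])
move([574.9,-312.7,110],None,[0,1,0])
E
```

```text
time_s: 42.0
eef_pos: [574.7, -312.0, 260.8]
ee_rot: [-0.001, -0.0, 1.0, 0.001]
force: [0.0, 0.1, 0.3]
grip_width: 0.563
grip_force: 41.8
time_s: 42.3
eef_pos: [575.2, -312.6, 262.6]
ee_rot: [0.001, -0.0, 1.0, -0.001]
force: [-0.1, -0.1, -0.2]
grip_width: 0.56
grip_force: 41.8
outer [ 564.9 -311.7] axes [46.8 77.2] px [251. 222.]
hole [ 572.7 -311.7] axes [11.1 14.4] px [251. 243.]
cam [ 509.1 -311.6  232.4] tcp [ 575.3 -312.7  262.6] toolz [ 0.0016 -0.0012 -1.    ] tooly [-1.0e-04  1.0e+00 -1.2e-03]
rows: [ 0.4 -0.  -2.4] [-0.001  0.002  0.   ] tcp [ 574.9 -312.7  265. ]
```

```bash
python3 steer.py '[[0.3,0.2,14,0,0.001,0],[0.3,0.2,26,0,0.001,0],[0.3,0.2,34,0,0.001,0],[0.3,0.2,41,0,0.001,0],[0.3,0.2,41,0,0.001,0]]'; python3 steer.py '[[0,0,6,0,0,0],[0,0,12,0,0,0],[0,0,18,0,0,0],[0,0,24,0,0,0],[0,0,26.5,0,0,0],[0,0,26.5,0,0,0]]'
```

```text
time_s: 42.85
eef_pos: [574.9, -312.6, 219.7]
ee_rot: [-0.001, 0.0, 1.0, 0.0]
force: [0.5, -0.3, -0.5]
grip_width: 0.558
grip_force: 41.8
time_s: 43.45
eef_pos: [575.0, -312.6, 194.2]
ee_rot: [-0.0, 0.0, 1.0, -0.0]
force: [-0.1, -0.1, 0.4]
grip_width: 0.563
grip_force: 41.8
```

```bash
python3 steer.py '[[0,0,0.8,0,0,0],[0,0,1.2,0,0,0],[0,0,1.2,0,0,0]]'; python3 steer.py '[[0,0,0,0,0,0],[0,0,0,0,0,0],[0,0,0,0,0,0],[0,0,0,0,0,0],[0,0,0,0,0,0]]' 1.0;python3 steer.py '[[0,0,-30,0,0,0],[0,0,-70,0,0,0],[-30,0,-110,0,0,0],[-60,0,-126,0,0,0],[-66,0,-126,0,0,0],[-66,0,-126,0,0,0],[-66,0,-126,0,0,0]]';python3 - <<'E'
from h import *
ring(36,[575,-311]);post([575,-311])
move([441+66,-304,160],None,[0,1,0])
E
```

```text
time_s: 43.75
eef_pos: [575.1, -312.7, 193.6]
ee_rot: [0.0, -0.0, 1.0, -0.001]
force: [0.8, -0.7, -0.7]
grip_width: 0.554
grip_force: 41.8
time_s: 44.25
eef_pos: [575.1, -312.7, 193.5]
ee_rot: [0.0, -0.0, 1.0, -0.0]
force: [0.0, -0.7, 0.5]
grip_width: 1.004
grip_force: 0.0
time_s: 44.95
eef_pos: [640.4, -312.7, 317.7]
ee_rot: [-0.001, 0.0, 1.0, 0.0]
force: [0.6, 0.2, 0.1]
grip_width: 1.001
grip_force: 0.0
outer [ 575.  -311.6] axes [62.5 62.9] px [251. 114.]
cam [ 574.1 -311.5  287.7] tcp [ 640.3 -312.8  318. ] toolz [-2.4e-03  8.0e-04 -1.0e+00] tooly [5.e-04 1.e+00 8.e-04]
cam [ 574.  -311.6  288. ]
post [ 579.1 -325.5] [ 5.  15.3] [234. 120.]
post [ 575.2 -311.4] [10.4 10.8] [251. 115.]
post [ 575.7 -309.6] [43.3 46.3] [254. 115.]
foot [ 575.2 -311.7] [69.8 69.9] [251. 114.]
rows: [133.3   8.7   3.6] [ 0.    -0.002 -0.001] tcp [ 507. -304.  315.]
```

```bash
python3 steer.py '[[40,5,3,0,0,0],[80,8,3,0,0,0],[120,9,3,0,0,0],[133,9,3,0,0,0],[133,9,3,0,0,0],[133,9,3,0,0,0]]';python3 - <<'E'
from h import *
ring(14,[441,-304])
E
```

```text
time_s: 45.65
eef_pos: [508.1, -303.7, 316.6]
ee_rot: [0.0, 0.0, 1.0, -0.0]
force: [0.3, -0.2, 0.1]
grip_width: 1.001
grip_force: 0.0
outer [ 438.3 -302.5] axes [38.4 38.6] px [251. 109.]
hole [ 438.3 -302.4] axes [16.2 16.3] px [251. 109.]
cam [ 441.9 -302.6  286.4] tcp [ 508.5 -303.6  316.4] toolz [ 5.e-04 -9.e-04 -1.e+00] tooly [-0.e+00  1.e+00 -9.e-04]
```

```bash
python3 steer.py '[[35,0,20,0,0,0],[70,0,60,0,0,0],[70,0,90,0,0,0],[70,0,100,0,0,0],[70,0,100,0,0,0],[70,0,100,0,0,0]]' 0.8;python3 - <<'E'
from h import *
move([438.3,-303.7,18],None,[0,1,0])
E
```

```text
time_s: 46.3
eef_pos: [439.1, -304.0, 217.6]
ee_rot: [0.001, -0.0, 1.0, -0.001]
force: [0.2, -0.8, 0.7]
grip_width: 0.799
grip_force: 0.0
rows: [ 0.9  0.4 44.6] [-0.002  0.002  0.001] tcp [ 438.3 -303.7  173. ]
```

```bash
python3 steer.py '[[0.6,0.2,15,-0.001,0.001,0],[0.6,0.2,30,-0.001,0.001,0],[0.6,0.2,41,-0.001,0.001,0],[0.6,0.2,44,-0.001,0.001,0],[0.6,0.2,44,-0.001,0.001,0],[0.6,0.2,44,-0.001,0.001,0]]' ;python3 steer.py '[[0,0,0,0,0,0],[0,0,0,0,0,0],[0,0,0,0,0,0],[0,0,0,0,0,0],[0,0,0,0,0,0],[0,0,0,0,0,0]]' 0.0 40; python3 steer.py '[[0,0,-15,0,0,0],[0,0,-50,0,0,0],[0,0,-90,0,0,0],[0,0,-100,0,0,0],[0,0,-100,0,0,0],[0,0,-100,0,0,0]]';python3 - <<'E'
from h import *
z=state()[0][2]-173
ring(14+z,state()[0][:2])
move([575.2,-312.7,115],None,[0,1,0])
E
```

```text
time_s: 46.9
eef_pos: [437.7, -303.7, 173.2]
ee_rot: [0.0, -0.0, 1.0, -0.0]
force: [-0.8, 0.5, -0.5]
grip_width: 0.799
grip_force: 0.0
time_s: 47.5
eef_pos: [437.6, -303.6, 173.2]
ee_rot: [-0.0, 0.0, 1.0, -0.0]
force: [-2.4, 1.3, 5.5]
grip_width: 0.446
grip_force: 39.7
time_s: 48.1
eef_pos: [437.3, -303.3, 271.4]
ee_rot: [-0.001, 0.0, 1.0, 0.001]
force: [-0.6, 0.1, -0.5]
grip_width: 0.45
grip_force: 40.4
outer [ 470.2 -306.4] axes [13.6 33.4] px [241. 301.]
outer [ 435.6 -301.9] axes [38.4 42.2] px [251. 243.]
hole [ 434.1 -301.9] axes [11.  14.6] px [251. 241.]
cam [ 371.1 -302.1  241.3] tcp [ 437.3 -303.3  270.9] toolz [-0.0027  0.0021 -1.    ] tooly [0.     1.     0.0021]
rows: [-137.9   -9.4    0.6] [ 0.002 -0.003 -0.   ] tcp [ 575.2 -312.7  270. ]
```

```bash
python3 steer.py '[[-40,-4,-5,0,0,0],[-80,-8,-5,0,0,0],[-120,-9.4,-5,0,0,0],[-137,-9.4,-5,0.001,-0.002,0],[-137,-9.4,0,0.001,-0.002,0],[-137,-9.4,6,0.001,-0.002,0],[-137,-9.4,6,0.001,-0.002,0],[-137,-9.4,6,0.001,-0.002,0]]';python3 - <<'E'
from h import *
z=state()[0][2]-173
ring(14+z,state()[0][:2])
move([574.7,-312.7,69],None,[0,1,0])
E
```

```text
time_s: 48.95
eef_pos: [573.7, -313.2, 266.0]
ee_rot: [0.0, 0.0, 1.0, -0.0]
force: [-0.6, -0.3, -0.3]
grip_width: 0.444
grip_force: 40.4
outer [ 559.2 -311.9] axes [40.4 72. ] px [251. 216.]
hole [ 571.3 -312. ] axes [10. 15.] px [251. 241.]
cam [ 507.6 -312.   235.9] tcp [ 573.9 -313.2  266.4] toolz [ 9.e-04 -8.e-04 -1.e+00] tooly [ 8.e-04  1.e+00 -8.e-04]
rows: [-0.7  0.5 42.4] [-0.001  0.001 -0.001] tcp [ 574.7 -312.7  224. ]
```

```bash
python3 steer.py '[[-0.7,0.4,14,0,0,0],[-0.7,0.4,28,0,0,0],[-0.7,0.4,37,0,0,0],[-0.7,0.4,42,0,0,0],[-0.7,0.4,42,0,0,0]]'; python3 steer.py '[[0,0,5,0,0,0],[0,0,10,0,0,0],[0,0,13,0,0,0],[0,0,13,0,0,0],[0,0,13,0,0,0]]'
```

```text
time_s: 49.5
eef_pos: [575.2, -312.4, 223.2]
ee_rot: [-0.0, 0.0, 1.0, 0.0]
force: [0.6, 0.2, -1.2]
grip_width: 0.444
grip_force: 40.4
time_s: 50.0
eef_pos: [575.3, -312.6, 211.4]
ee_rot: [0.001, -0.0, 1.0, -0.0]
force: [0.5, -0.4, 0.7]
grip_width: 0.442
grip_force: 40.4
```

```bash
python3 steer.py '[[0,0,1,0,0,0],[0,0,1.8,0,0,0],[0,0,1.8,0,0,0]]'; python3 steer.py '[[0,0,0,0,0,0],[0,0,0,0,0,0],[0,0,0,0,0,0],[0,0,0,0,0,0],[0,0,0,0,0,0]]' 0.85;python3 steer.py '[[0,0,-30,0,0,0],[0,0,-70,0,0,0],[-30,0,-110,0,0,0],[-60,0,-115,0,0,0],[-66,0,-115,0,0,0],[-66,0,-115,0,0,0],[-66,0,-115,0,0,0]]';python3 - <<'E'
from h import *
ring(50,[575,-311]);post([575,-311])
b=np.ascontiguousarray(ctrl.capture("scene")[:,:,::-1]);cv2.imwrite("pics/scene7.png",b)
a=cv2.imread("pics/scene6.png")
cs=ctrl.calibration("scene")
for n,(x,y,w,h) in dict(jar=(310,76,35,49),mug=(286,105,40,56),truck=(285,175,85,60),can=(335,145,38,42),engine=(72,245,68,68)).items():
    r=cv2.matchTemplate(b[y-10:y+h+10,x-10:x+w+10],a[y:y+h,x:x+w],cv2.TM_CCOEFF_NORMED);_,s,_,l=cv2.minMaxLoc(r);print(n,round(s,3),l)
# heights along the stack in the scene view (pixel column of the axis)
for z in(8,22,36,50,58): print(z,proj(cs,[575.3,-312,z]).round(1))
u=proj(cs,[575.3,-312,8]).astype(int);cx=proj(cs,[575.3,-312,50]).astype(int)
print("rows/RGB", [(v,b[v,cx[0]][::-1].tolist()) for v in range(cx[1]-8,u[1]+16,2)])
E
```

```text
time_s: 50.3
eef_pos: [575.3, -312.5, 209.4]
ee_rot: [0.001, 0.0, 1.0, -0.0]
force: [-0.4, -0.6, 0.2]
grip_width: 0.446
grip_force: 40.4
time_s: 50.8
eef_pos: [575.3, -312.5, 209.5]
ee_rot: [0.001, 0.0, 1.0, -0.0]
force: [-0.0, 0.6, -0.1]
grip_width: 0.853
grip_force: 0.0
time_s: 51.5
eef_pos: [640.5, -312.6, 323.3]
ee_rot: [-0.001, 0.0, 1.0, 0.0]
force: [0.1, 0.0, -0.2]
grip_width: 0.851
grip_force: 0.0
outer [ 575.  -311.6] axes [59.2 59.6] px [250. 113.]
cam [ 574.3 -311.4  293.2] tcp [ 640.4 -312.7  323.7] toolz [-7.e-04  2.e-04 -1.e+00] tooly [5.e-04 1.e+00 2.e-04]
cam [ 574.2 -311.5  293.6]
post [ 576.9 -307.9] [42.5 47.5] [253. 111.]
foot [ 575.2 -311.7] [69.7 69.9] [251. 113.]
jar 1.0 (10, 10)
mug 1.0 (10, 10)
truck 1.0 (10, 10)
can 1.0 (10, 10)
engine 0.958 (10, 10)
8 [174.2 244. ]
22 [173.4 240.4]
36 [172.6 236.7]
50 [171.8 233. ]
58 [171.3 230.8]
rows/RGB [(224, [67, 105, 173]), (226, [72, 97, 143]), (228, [221, 157, 108]), (230, [253, 237, 189]), (232, [223, 182, 138]), (234, [172, 138, 110]), (236, [221, 155, 108]), (238, [216, 152, 105]), (240, [118, 85, 71]), (242, [111, 80, 69]), (244, [141, 100, 78]), (246, [117, 84, 71]), (248, [120, 86, 70]), (250, [124, 89, 73]), (252, [110, 78, 67]), (254, [73, 54, 58]), (256, [60, 58, 72]), (258, [65, 114, 191])]
```

```bash
python3 - <<'E'
from h import *
im=cv2.imread("pics/scene7.png")[:,:,::-1].astype(int);cs=ctrl.calibration("scene")
for ce,st in blobs((im[:,:,0]>im[:,:,2]+15)&(im[:,:,0]>90),15,900)[0]:
    P=onz(cs,*ce,14)
    if abs(P[1])<480 and 200<P[0]<640:print(ce.round(1),st[4],P.round(0))
print((im[85:125,313:345,0]>im[85:125,313:345,2]-5).sum())
print(ctrl.finish_job())
E
```

```text
[174.5 240.9] 548 [ 572. -308.   14.]
152
the job is handed in; nothing more can be done
None
```

I handed the job in at about 52 s: the screwdriver stands in the mug, all three crates are in the jar, the wheels are home on the spindle (large, medium, small), and the jar, mug and bystanders showed no movement in the last check.

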